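# Close the suction filter's outlet with a clamp cap

## Task

Close off the suction filter's outlet: slide the blue clamp cap over the barbed side stub until it is fully home against the end of the stub, without ramming it, its screw housing over the ledge. Then turn the black thumb knob clockwise until the clamp is snug, not overtightened, and let go. Leave the bottle, the pot and the small glass dish where they stand.

Things in the scene. Friction and masses are not known exactly. Their poses are not given: they have to be found in the camera images.
- filter: fixed suction filter: white canister 70 mm across with blue lid, 106 mm high, on a grey foot plate. Origin under its centre on the worktop, z up. A barbed steel stub leaves its side level along +y at height 60 mm, tip 95 mm from the origin. Beside the stub on the -x side a grey ledge (x -46 to -20, y 22 to 90 mm, top at z 38 mm) supports the cap's housing
- stub_end: the stub's end plug, 18 mm across; origin at the centre of its end face, on the stub's axis; axes as the filter's (+y points out of the stub). Stub 28 mm across, end tapered to 22 mm. Two dark spring barbs, above and below, stand out to 16.8 mm from the axis and give by 3 N per mm; sliding the cap over them takes some 5 to 12 N
- housing (a point): centre of the steel screw housing of the loose clamp cap (0.18 kg in all), a block 24 x 22 x 36 mm (x, y, z), 18 mm above its underside, 32 mm to the -x side of the cup's axis; grip the cap here by the two faces across y. Axes are the cap's; when fitted they are parallel to the filter's. It starts on the worktop, knob up
- cap_floor (a point): centre of the inside of the cap's closed end; touches stub_end when home. From the housing's centre: +32 mm x, +13 mm y, +2 mm z. The cup: blue, steel band, 38 mm outside, 31 mm bore, 30 mm deep, axis level along the cap's y, mouth towards its -y
- knob_mid (a point): centre of the black thumb knob, 16 mm across, 22 mm tall, axis upright, 31 mm above the housing's centre; does not turn with it. Clockwise from above tightens, 6 mm of shoe per rad, even friction about 0.1 N m, stays where left. Unseen slack about 0.3 to 1.3 rad, then the torque climbs 0.006 N m per N of clamping. Snug: 8 to 22 N (0.05 to 0.13 N m over free turning); over 28 N is too tight
- shoe: clamping shoe, a dark steel pad 18 x 10 mm inside the cap on the housing's side, pushed towards +x by the screw through a spring of 6 N per mm; origin at the middle of its face. A sideways pull of the gripper on the knob or cap loads or relieves it
- cap: the whole clamp cap; origin on its underside, under the cup's axis (which is 20 mm up), half-way along the cup; axes the cap's
- amber_bottle: brown bottle with white cap, 42 mm across, 85 mm high, bystander; origin at its underside
- cement_pot: white pot with teal lid, 47 mm across, 40 mm high, bystander; origin at its underside
- dappen_dish: small clear glass dish, 33 mm across, 24 mm high, bystander; origin at its underside
Not all that is in view belongs to the job. What is shaped like the cap but pink or purple is not meant.

How it is judged:
By the outcome, as a careful person would: the job done as asked, in the order asked, and still so for the second after the job is handed in, with the robot touching nothing.
It also fails if it takes over 72 s, if anything falls off the work surface, if the arm or the gripper's body presses on something with over 40 N, if the wrist force passes 120 N, or if a joint passes its speed limit or range.

## Robot

A 7-joint arm with a two-finger parallel gripper is mounted at the origin on a cart in front of the work surface, level with it; the furniture and walls round the work are solid. World frame = base frame: x ahead of the robot, y to its left, z up, the work surface at z = 0. Lengths are in m, angles in rad, forces in N, time in s.
With the tool pointing down it reaches from about 0.35 to 0.9 m from the base axis. Payload 19.9 kg.
Tool frame: the origin (TCP) lies midway between the tips of the shut fingers; the grasp point (between the pads) lies bot.grasp_offset behind it (bot.grasp_offset is the distance from the TCP to the grasp point, in m); x points along the fingers, z is the direction in which the jaws open and shut, and the axes are right-handed (so a half turn about x gives the same grasp; the last joint's range is limited). The gripper opens to 94 mm and grips with 3 to 60 N. Pads are 16 mm wide; open, the fingers measure 119 mm over their backs; the gripper's body (75 mm by 177 mm) begins 78 mm behind the grasp point.
Start: joints at [-1.365, 0.417, -0.01, 1.614, 0.005, 1.111, -0.053], TCP at [0.153, 0.606, 0.205] pointing down, gripper open.
Joint ranges: [-2.81, 2.81], [-0.39, 2.02], [-1.27, 1.25], [0.06, 2.57], [-1.19, 4.33], [0.19, 2], [-2.82, 2.82]. Speed limits (rad/s): [1.89, 1.89, 2.39, 2.39, 3.01, 3.01, 3.01].

## Interface

Orientations are given as a 3x3 rotation matrix whose columns are the frame's x, y, z axes.
In Python, from bench import bot, viewer gives the robot as it stands.
- The arm moves only by the tool step_arm, never from a script. Its argument "commands" is text: rows parted by semicolons, each of 7 numbers parted by spaces: the opening, from -1 (shut) to 1 (fully open), then the shift along the world's x, y, z scaled (see below), then the turn, a rotation vector about the world's x, y, z scaled (see below). In form: claw x y z wx wy wz; .... A call has 1 to 5 rows; each row is the pose to reach, as a shift and turn from the pose commanded when the call began; what a row does not reach only later rows make up. The controller multiplies each number of a shift by 30 cm and each number of a turn by pi/2 rad. A row lasts 1/8 s, in which the tool goes at most 62.5 mm and 10.7 degrees, less where a joint would pass 70% of its speed; a pose out of reach is approached as far as the arm can. A call with a number of a shift or a turn outside -1 to 1 is refused whole. A call with a gripper value outside its range is refused whole. The fingers move at their own pace and stop on an object; "squeeze" is the grip in N (left out, the last holds). Time passes only in rows, so rows that repeat a pose let the fingers close. It gives the time, the measured TCP pose, the force and the opening at its end, in the units of the state.
- bot.get_obs(): the state, without advancing time (a new reading comes with each control period).
- viewer.snapshot(name): name is "side" or "top"; returns the picture (420x560x3 uint8, blue, green, red); there is no depth.
- viewer.get_calibration(name): a dict with "mtx" (3x3 intrinsics, pixels), "eye" and "orientation" of the camera in the world. Camera axes: x right, y down, z forward; pixel columns grow to the right and rows downward; lengths in m; the calibration is good to about 2 mm. A picture is of the moment at which its call begins. get_calibration takes no time and is no camera call.
- bot.hand_in(): hands the job in, once; it reports no verdict.
The state is a dict: "t": time; "joint_pos": joint angles; "qd": joint speeds; "joint_efforts": joint torques, N m; "tool_pos": TCP position; "ee_rot": TCP orientation; "ft_force": force on the tool from outside, world axes, zero at the start; "moment": the same for the moment, N m; "finger_gap": opening from 0.0 (shut) to 1.0 (fully open).
Only numpy, scipy, OpenCV 4.12 (cv2) and the standard library are available. Lean on these libraries where they do the work, as an engineer would, in place of code of your own. Each camera call takes 0.05 s, during which the arm holds its last target.

## Working session

There is one attempt and no reset: what is moved stays moved. The work goes in short steps, Python scripts to look and compute and a tool call to move; the robot and the scene stay as the last step left them, time stands still between calls to the robot, and variables do not carry over. Pictures are saved under pics/ and viewed, and the job is handed in when it is done.

Besides the shell and the picture viewer there is one more tool, called after "Call:" by a JSON object that holds its "api" and its "payload", one argument or row to a line. step_arm: Moves the arm, as the interface text tells. Shifts and turns lie within -1 to 1; 1 stands for 30 cm of shift or pi/2 rad of turn. Its arguments: {"type":"object","properties":{"commands":{"type":"string"},"squeeze":{"type":"number"}},"required":["commands"]}

```bash
ls; mkdir -p pics; python3 - <<'E'
from bench import bot, viewer
import cv2
for n in ("side","top"):
    im=viewer.snapshot(n); cv2.imwrite(f"pics/{n}0.png",im)
    c=viewer.get_calibration(n); print(n,c)
o=bot.get_obs(); print(o, bot.grasp_offset)
E
```

```text
pics
side {'mtx': array([[463.49703789,   0.        , 275.78428147],
       [  0.        , 463.49703789, 203.56564139],
       [  0.        ,   0.        ,   1.        ]]), 'eye': array([ 0.19768575, -0.48519927,  0.54328607]), 'orientation': array([[ 0.92183052, -0.21828193,  0.32028345],
       [-0.38752615, -0.50369058,  0.77208761],
       [-0.00720902, -0.83585214, -0.5489073 ]])}
top {'mtx': array([[536.28806669,   0.        , 279.98854644],
       [  0.        , 536.28806669, 205.88740139],
       [  0.        ,   0.        ,   1.        ]]), 'eye': array([0.37362377, 0.19729311, 1.08520158]), 'orientation': array([[ 0.02129122, -0.99100379,  0.13212937],
       [-0.99977263, -0.02094982,  0.00397363],
       [-0.00116979, -0.13218393, -0.99122452]])}
{'t': 0.1, 'joint_pos': array([-1.36452801,  0.41789563, -0.01030506,  1.6140839 ,  0.00471336,
        1.1107152 , -0.05301088]), 'qd': array([ 0.00163674, -0.00203178, -0.00180272, -0.00214988,  0.00150546,
       -0.00012548,  0.00053193]), 'joint_efforts': array([ 1.32509169e-03, -8.52577615e+01,  6.39953557e-01, -4.26688099e+01,
       -4.88947355e-02,  1.64827541e-02,  4.73708258e-05]), 'tool_pos': array([0.15320789, 0.60559081, 0.20491213]), 'ee_rot': array([[-1.70491497e-04, -9.69463321e-01,  2.45236295e-01],
       [-1.06517733e-03,  2.45236335e-01,  9.69462740e-01],
       [-9.99999418e-01, -9.59349885e-05, -1.07446106e-03]]), 'ft_force': array([ 0.12075219, -0.51087433, -0.28906535]), 'moment': array([-0.05384957, -0.0001066 , -0.05503095]), 'finger_gap': 1.0052185580934436} 0.0188
```

View pics/side0.png

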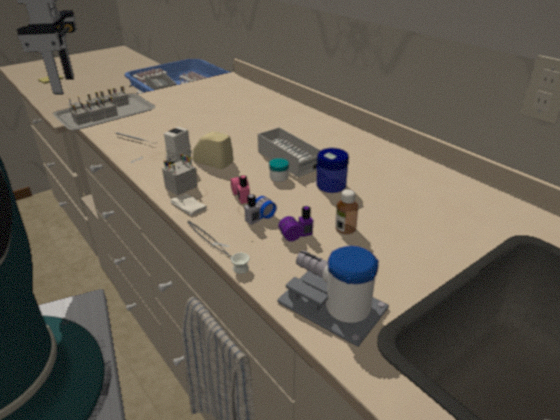

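View pics/top0.png

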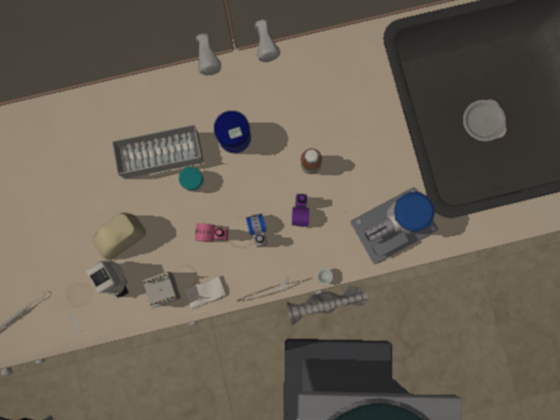

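The side view shows the filter at about (350,290), its stub at (312,263), and the blue cap at (262,208) with its housing at (253,211). In the top view the cap is at (257,225), its knob at (260,240), the filter lid at (414,212) and the stub at (377,233). I'll zoom in on both.

```bash
python3 - <<'E'
import cv2, numpy as np
t=cv2.imread("pics/top0.png"); s=cv2.imread("pics/side0.png")
a=cv2.resize(t[180:270,190:310],None,fx=5,fy=5,interpolation=cv2.INTER_CUBIC)
b=cv2.resize(t[180:270,340:440],None,fx=5,fy=5,interpolation=cv2.INTER_CUBIC)
c=cv2.resize(s[180:250,220:320],None,fx=6,fy=6,interpolation=cv2.INTER_CUBIC)
d=cv2.resize(s[235:345,270:400],None,fx=5,fy=5,interpolation=cv2.INTER_CUBIC)
for n,i in zip("abcd",(a,b,c,d)): cv2.imwrite(f"pics/z{n}.png",i)
E
```

```text
(no output)
```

View pics/za.png

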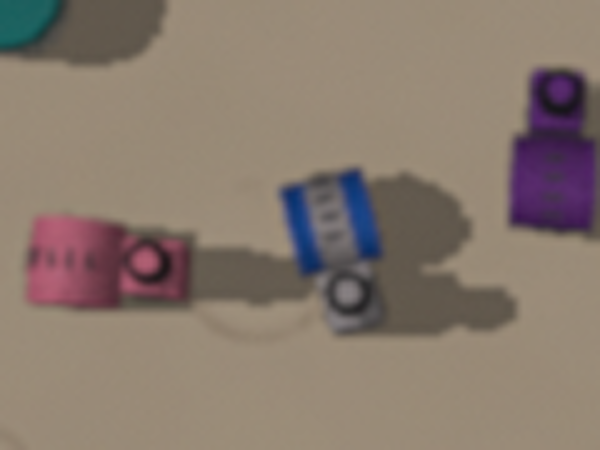

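View pics/zb.png

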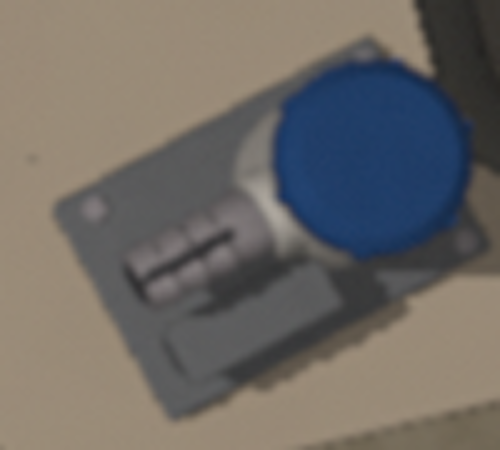

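View pics/zc.png

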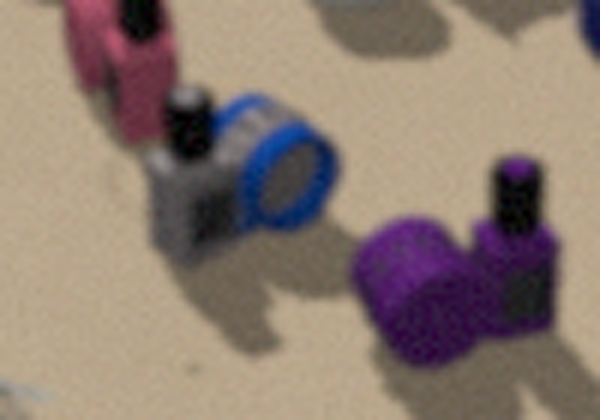

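View pics/zd.png

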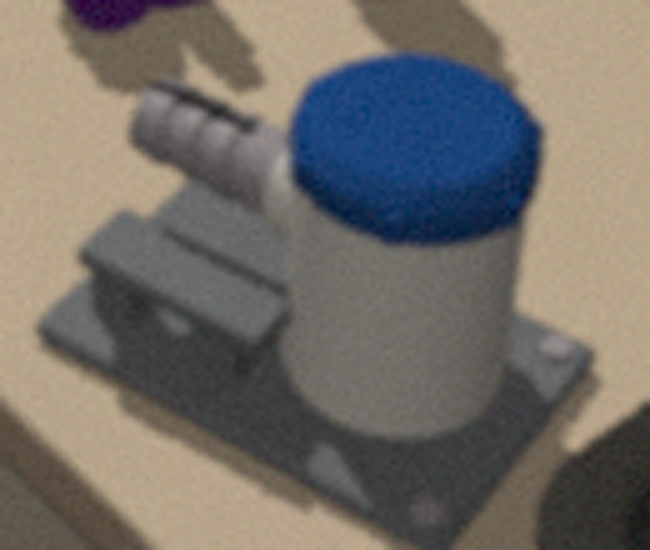

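```bash
cat > h.py <<'E'
import cv2, numpy as np
from bench import bot, viewer
C={n:viewer.get_calibration(n) for n in ("side","top")}
def ray(n,p):
    c=C[n]; d=c["orientation"]@np.linalg.inv(c["mtx"])@np.array([p[0],p[1],1.]); return c["eye"],d/np.linalg.norm(d)
def onz(n,p,z):
    e,d=ray(n,p); return e+d*(z-e[2])/d[2]
def tri(ps):
    A=np.zeros((3,3));b=np.zeros(3)
    R=[ray(n,p) for n,p in ps]
    for e,d in R:
        P=np.eye(3)-np.outer(d,d);A+=P;b+=P@e
    x=np.linalg.solve(A,b); return x,[np.linalg.norm((np.eye(3)-np.outer(d,d))@(x-e)) for e,d in R]
def proj(n,X):
    c=C[n]; v=c["mtx"]@(c["orientation"].T@(np.asarray(X)-c["eye"])); return v[:2]/v[2]
def snap(n,name):
    im=viewer.snapshot(n); cv2.imwrite(f"pics/{name}.png",im); return im
E
python3 - <<'E'
from h import *
t=cv2.imread("pics/top0.png"); s=cv2.imread("pics/side0.png")
def blue(im,roi,lo=(100,120,40),hi=(125,255,255)):
    x0,y0,x1,y1=roi; m=np.zeros(im.shape[:2],np.uint8)
    m[y0:y1,x0:x1]=cv2.inRange(cv2.cvtColor(im[y0:y1,x0:x1],cv2.COLOR_BGR2HSV),lo,hi)
    return m
m=blue(t,(380,180,440,240)); k=max(cv2.findContours(m,0,1)[0],key=cv2.contourArea)
print("lid top",cv2.minEnclosingCircle(k),cv2.fitEllipse(k))
(c,_,_)=cv2.fitEllipse(k); print(onz("top",c,.106), onz("top",c,.1))
m=blue(s,(320,240,385,290)); k=max(cv2.findContours(m,0,1)[0],key=cv2.contourArea); print("lid side",cv2.boundingRect(k))
m=blue(t,(235,205,275,238)); m=cv2.morphologyEx(m,cv2.MORPH_CLOSE,np.ones((9,9)))
k=max(cv2.findContours(m,0,1)[0],key=cv2.contourArea); r=cv2.minAreaRect(k);print("cup",r)
for z in (.02,.03): print([onz("top",p,z).round(4)[:2] for p in cv2.boxPoints(r)], onz("top",r[0],z))
cr=lambda x,y,o,f=5:((x+.5)/f+o[0]-.5,(y+.5)/f+o[1]-.5)
K=cr(349,293,(190,180)); print("knob top",onz("top",K,.060))
Ks=cr(188,100,(220,180),6); print("tri knob",tri([("top",K),("side",Ks)]))
# barb line z=.0768
A=onz("top",cr(148,275,(340,180)),.0768);B=onz("top",cr(232,232,(340,180)),.0768);print("barb",A,B,np.degrees(np.arctan2(*(A-B)[[0,1]]))) 
# barb in side
As=cr(158,84,(270,235));Bs=cr(250,127,(270,235))
print("tri barb tip",tri([("top",cr(148,275,(340,180))),("side",As)]),tri([("top",cr(232,232,(340,180))),("side",Bs)]))
# plate corners top view
for n,p in dict(l=(55,205),b=(170,418),t=(375,38),r=(490,240)).items(): print(n,onz("top",cr(*p,(340,180)),.006))
E
```

```text
lid top ((413.7231750488281, 211.69313049316406), 20.405832290649414) ((414.0451354980469, 211.32449340820312), (37.22793197631836, 38.75739288330078), 120.93978881835938)
[ 0.49927587 -0.04547453  0.106     ] [ 0.5000458  -0.04696208  0.1       ]
lid side (329, 246, 48, 38)
cup ((255.9384765625, 224.10769653320312), (16.48868751525879, 16.13786506652832), 74.74488067626953)
[array([0.4892, 0.269 ]), array([0.4984, 0.2381]), array([0.4667, 0.2286]), array([0.4576, 0.2594])] [0.47793906 0.24874938 0.02      ]
[array([0.4881, 0.2683]), array([0.4972, 0.2377]), array([0.4658, 0.2283]), array([0.4568, 0.2588])] [0.47695976 0.24826632 0.03      ]
knob top [0.44709284 0.23945828 0.06      ]
tri knob (array([0.44659889, 0.2396914 , 0.0586363 ]), [np.float64(0.0006166032363002787), np.float64(0.000616603236300145)])
barb [0.45705663 0.03221147 0.0768    ] [0.47398915 0.0005102  0.0768    ] -28.107909748935374
tri barb tip (array([0.45647529, 0.03191396, 0.07283136]), [np.float64(0.000966686281378119), np.float64(0.0009666862813782078)]) (array([4.73249559e-01, 3.77675775e-04, 7.39002647e-02]), [np.float64(0.0011007493341657893), np.float64(0.0011007493341658292)])
l [0.49048651 0.05820348 0.006     ]
b [0.40575464 0.01185877 0.006     ]
t [ 0.56171457 -0.07197927  0.006     ]
r [ 0.4799982  -0.11740113  0.006     ]
```

The measurements agree:
- **Cap:** knob triangulates at z≈0.059 (expected 0.060). Housing is at about (0.447, 0.2395), yaw about +16.5°. The knob-to-cup distance is 32 mm, as given.
- **Filter:** origin is about (0.499, -0.0455), yaw about +28.7°, and the barb line lies on its axis.

Next I move over the cap.

Call:
{"api": "step_arm", "payload": {
  "commands": "1 0.49 -0.61 0 0 0 0.341; 1 0.49 -0.61 0 0 0 0.341; 1 0.49 -0.61 0 0 0 0.341; 1 0.49 -0.61 0 0 0 0.341; 1 0.49 -0.61 0 0 0 0.341"
}}

```text
t: 0.72
tool_pos: [0.3029, 0.4198, 0.2055]
ee_rot: [[0.001, -0.96, -0.279], [-0.001, -0.279, 0.96], [-1.0, -0.0, -0.001]]
ft_force: [0.6, 0.4, -0.2]
finger_gap: 1.003
```

Call:
{"api": "step_arm", "payload": {
  "commands": "1 0.49 -0.61 -0.15 0 0 0; 1 0.49 -0.61 -0.25 0 0 0; 1 0.49 -0.61 -0.33 0 0 0; 1 0.49 -0.61 -0.33 0 0 0; 1 0.49 -0.61 -0.33 0 0 0"
}}

```text
t: 1.35
tool_pos: [0.4479, 0.2369, 0.1044]
ee_rot: [[-0.002, -0.96, -0.28], [-0.003, -0.28, 0.96], [-1.0, 0.003, -0.002]]
ft_force: [-0.6, 1.4, 0.1]
finger_gap: 1.001
```

```bash
python3 - <<'E'
from h import *
for n in ("side","top"):
    im=snap(n,n+"1")
    p=proj(n,(0.447,0.2395,0.06)); x,y=map(int,p)
    cv2.imwrite(f"pics/z{n}1.png",cv2.resize(im[max(0,y-60):y+50,x-70:x+70],None,fx=5,fy=5,interpolation=cv2.INTER_CUBIC))
o=bot.get_obs();print(o["t"],o["tool_pos"],o["ee_rot"].round(3),o["joint_pos"].round(3),o["ft_force"],o["moment"],o["finger_gap"])
E
```

```text
1.45 [0.44708583 0.23997227 0.1058549 ] [[-0.001 -0.959 -0.283]
 [-0.001 -0.283  0.959]
 [-1.     0.001 -0.   ]] [-0.653  0.338  0.118  1.996 -0.054  0.812  1.354] [0.01321257 1.09850175 0.89093989] [0.15356558 0.07141348 0.02820735] 1.004260774539789
```

View pics/zside1.png

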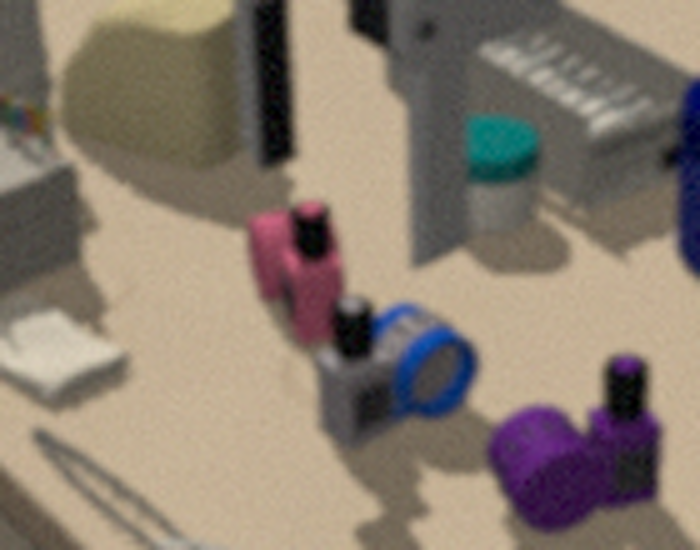

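View pics/ztop1.png

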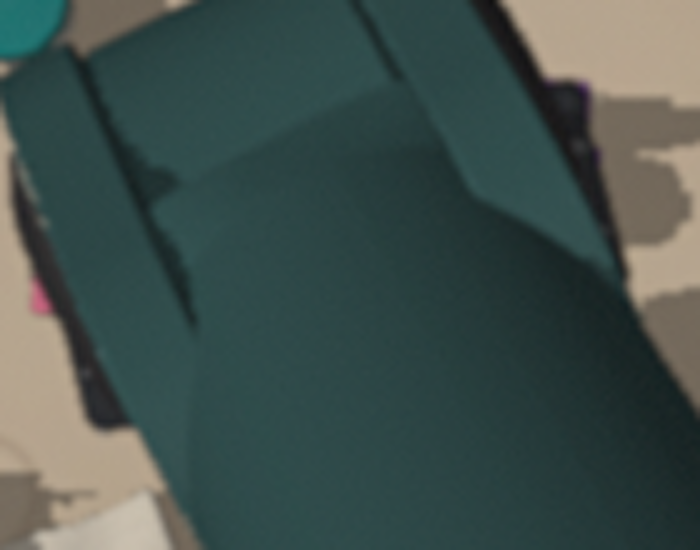

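```bash
python3 - <<'E'
from h import *
o=bot.get_obs();p=o["tool_pos"];R=o["ee_rot"];print(p)
q=proj("side",(0.447,0.2395,0.06)); x0,y0=int(q[0])-70,int(q[1])-60
for s in(-1,1):
  for d in (.047,.0595):
    for w in (-.008,.008):
        u=proj("side",p+R@np.array([0,w,s*d])); print(s,d,w,((u-[x0,y0]+.5)*5-.5).round())
E
```

```text
[0.44708583 0.23997227 0.1058549 ]
-1 0.047 -0.008 [443. 244.]
-1 0.047 0.008 [409. 259.]
-1 0.0595 -0.008 [465. 258.]
-1 0.0595 0.008 [430. 272.]
1 0.047 -0.008 [295. 151.]
1 0.047 0.008 [261. 163.]
1 0.0595 -0.008 [276. 139.]
1 0.0595 0.008 [243. 151.]
```

Call:
{"api": "step_arm", "payload": {
  "commands": "0.06 0 0 -0.1 0 0 0; 0.06 0 0 -0.1 0 0 0; 0.06 0 0 -0.2 0 0 0; 0.06 0 0 -0.28 0 0 0; 0.06 0 0 -0.28 0 0 0",
  "squeeze": 25
}}

```text
t: 2.08
tool_pos: [0.4465, 0.2407, 0.0225]
ee_rot: [[-0.001, -0.958, -0.285], [-0.001, -0.285, 0.958], [-1.0, 0.001, -0.0]]
ft_force: [-0.1, -0.3, 0.1]
finger_gap: 0.536
```

The projected fingertips match the picture to within about a pixel, so camera and robot agree. Next: lower and close on the housing.

Call:
{"api": "step_arm", "payload": {
  "commands": "0.06 0 0 -0.05 0 0 0; 0.06 0 0 -0.05 0 0 0; -1 0 0 -0.05 0 0 0; -1 0 0 -0.05 0 0 0; -1 0 0 -0.05 0 0 0",
  "squeeze": 25
}}

```text
t: 2.7
tool_pos: [0.4474, 0.24, 0.0077]
ee_rot: [[0.0, -0.959, -0.284], [0.0, -0.284, 0.959], [-1.0, -0.0, 0.0]]
ft_force: [0.3, -0.6, 0.1]
finger_gap: 0.247
```

Call:
{"api": "step_arm", "payload": {
  "commands": "-1 0 0 0 0 0 0; -1 0 0 0 0 0 0"
}}

```text
t: 2.95
tool_pos: [0.4474, 0.24, 0.0076]
ee_rot: [[0.0, -0.959, -0.284], [0.0, -0.284, 0.959], [-1.0, -0.0, 0.0]]
ft_force: [-1.2, -0.0, 6.0]
finger_gap: 0.234
```

```bash
python3 - <<'E'
from h import *
im=snap("side","side2")
p=proj("side",(0.447,0.2395,0.06)); x,y=map(int,p)
cv2.imwrite(f"pics/zside2.png",cv2.resize(im[max(0,y-60):y+50,x-70:x+70],None,fx=5,fy=5,interpolation=cv2.INTER_CUBIC))
o=bot.get_obs();print(o["t"],o["tool_pos"],o["ee_rot"].round(3),o["ft_force"],o["moment"],o["finger_gap"]*94)
E
```

```text
3.0 [0.44739503 0.2399733  0.00763982] [[ 0.    -0.959 -0.284]
 [ 0.    -0.284  0.959]
 [-1.    -0.     0.   ]] [-1.17307196 -0.75620245  6.54274418] [-0.07031814  0.27143728  0.0100964 ] 21.8644833418353
```

View pics/zside2.png

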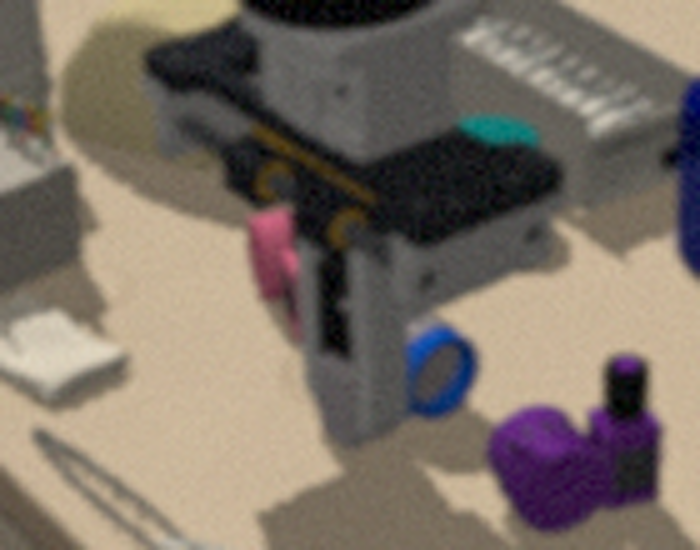

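The gap is 21.9 mm, so the housing is gripped. I'll lift, and refine the stub pose on the first pictures.

Call:
{"api": "step_arm", "payload": {
  "commands": "-1 0 0 0.03 0 0 0; -1 0 0 0.1 0 0 0; -1 0 0 0.2 0 0 0; -1 0 0 0.33 0 0 0; -1 0 0 0.33 0 0 0",
  "squeeze": 30
}}

```text
t: 3.62
tool_pos: [0.4485, 0.2406, 0.1092]
ee_rot: [[0.004, -0.959, -0.284], [0.002, -0.284, 0.959], [-1.0, -0.004, 0.001]]
ft_force: [0.4, -0.8, -2.9]
finger_gap: 0.231
```

```bash
python3 - <<'E'
from h import *
O=np.array([.4993,-.0455]);
def W(p,th,O=O):
    a=np.radians(th);return np.r_[O[0]+np.cos(a)*p[0]-np.sin(a)*p[1],O[1]+np.sin(a)*p[0]+np.cos(a)*p[1],p[2]]
th=28.7
for n,(x0,y0,x1,y1) in dict(top=(340,180,440,270),side=(270,235,400,345)).items():
    im=cv2.imread(f"pics/{n}0.png"); f=6
    z=cv2.resize(im[y0:y1,x0:x1],None,fx=f,fy=f,interpolation=cv2.INTER_CUBIC)
    def P(p): 
        u=proj(n,W(p,th)); return tuple(int(v) for v in ((u-[x0,y0]+.5)*f-.5))
    def poly(pts,c,cl=True): cv2.polylines(z,[np.array([P(p) for p in pts],np.int32)],cl,c,1)
    a=np.linspace(0,2*np.pi,40)
    poly([(35*np.cos(t)/1e3,35*np.sin(t)/1e3,.09) for t in a],(0,255,255))
    poly([(.011*np.cos(t),.095,.06+.011*np.sin(t)) for t in a],(0,255,0))
    poly([(.014*np.cos(t),.075,.06+.014*np.sin(t)) for t in a],(0,255,0))
    poly([(-.046,.022,.038),(-.02,.022,.038),(-.02,.09,.038),(-.046,.09,.038)],(0,0,255))
    poly([(0,.04,.0768),(0,.095,.0768)],(255,255,0))
    cv2.imwrite(f"pics/ov_{n}.png",z[:600,:800])
E
```

```text
(no output)
```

View pics/ov_top.png

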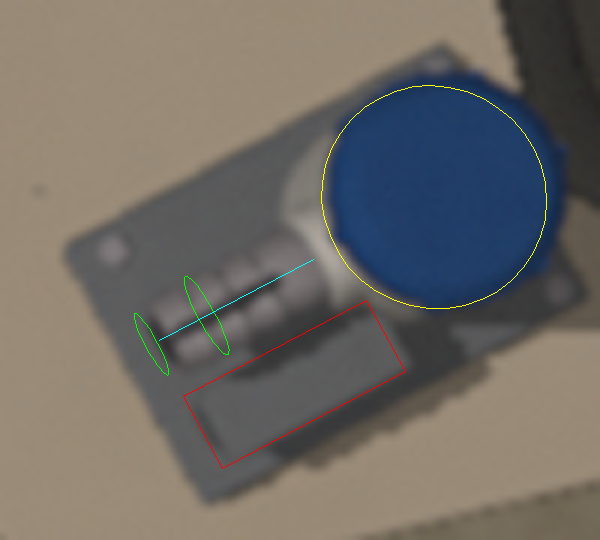

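View pics/ov_side.png

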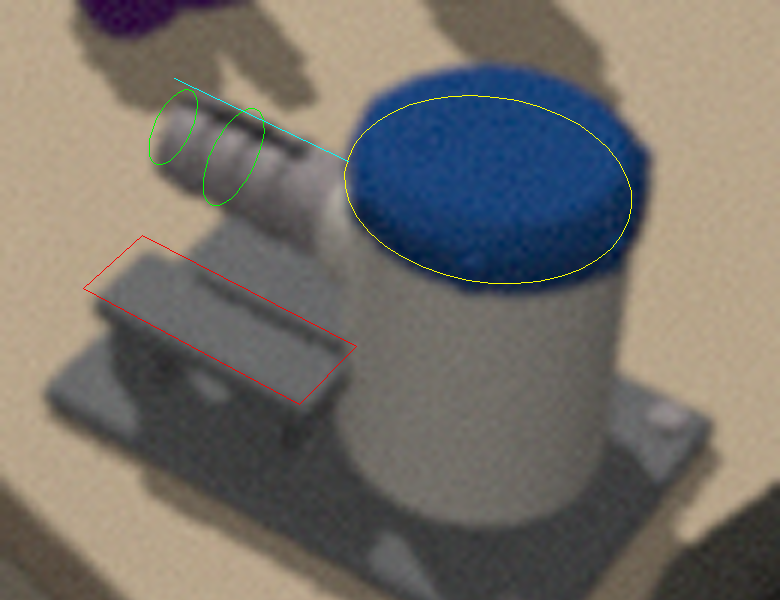

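```bash
python3 - <<'E'
import cv2, numpy as np
for n,(x0,y0,x1,y1) in dict(top=(355,215,411,257),side=(282,242,338,284)).items():
    im=cv2.imread(f"pics/{n}0.png"); f=14
    z=cv2.resize(im[y0:y1,x0:x1],None,fx=f,fy=f,interpolation=cv2.INTER_CUBIC).astype(float)
    z=np.clip((z-30)*1.6,0,255).astype(np.uint8)
    for i in range(0,x1-x0,5): cv2.putText(z,str(x0+i),(i*f,10),0,.35,(0,255,255),1); cv2.line(z,(i*f+f//2,12),(i*f+f//2,18),(0,255,255),1)
    for i in range(0,y1-y0,5): cv2.putText(z,str(y0+i),(0,i*f+f//2),0,.35,(0,255,255),1)
    cv2.imwrite(f"pics/zz_{n}.png",z)
E
```

```text
(no output)
```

View pics/zz_top.png

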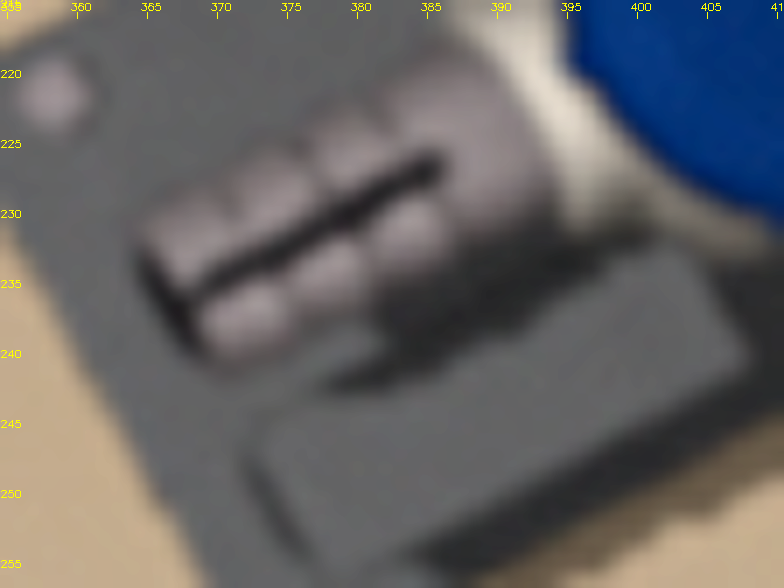

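View pics/zz_side.png

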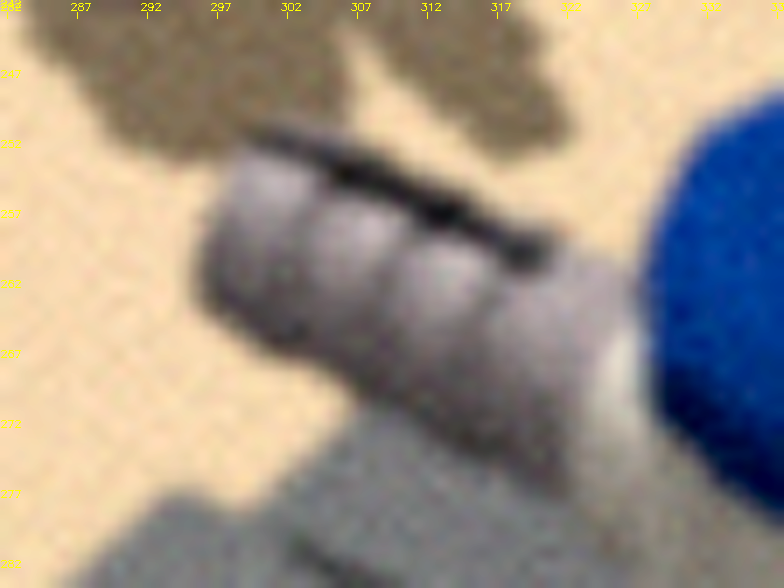

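```bash
python3 - <<'E'
from h import *
f=lambda x,y:(355+x/14-.5,215+y/14-.5)
g=lambda x,y:(282+x/14-.5,242+y/14-.5)
tip=onz("top",f(165,298),.06);print("tip",tip)
L=[onz("top",f(*p),.038) for p in((258,425),(665,235),(750,355),(325,575))]
for l in L: print(l)
d=L[0]-L[1];print(np.hypot(*d[:2]),np.degrees(np.arctan2(-d[0],d[1])))
d=L[3]-L[2];print(np.hypot(*d[:2]),np.degrees(np.arctan2(-d[0],d[1])))
a=onz("top",f(190,290),.0768);b=onz("top",f(440,165),.0768);d=a-b;print("barb",a,b,np.hypot(*d[:2]),np.degrees(np.arctan2(-d[0],d[1])))
a=onz("top",f(160,175),.06)
# fit origin & yaw from ledge corners
M=np.array([(-.02,.09),(-.02,.022),(-.046,.022),(-.046,.09)]);
A,_=cv2.estimateAffinePartial2D(M,np.array(L)[:,:2]);print(A,np.hypot(A[0,0],A[1,0]),np.degrees(np.arctan2(A[1,0],A[0,0])))
# lower canister side view bottom etc: side tip: end face extreme left (195,280) & barb tip
print("side barb start",tri([("top",f(190,290)),("side",g(250,135))]))
# sphere: side stub tip outline
for th in(28.2,):
  for O in ((.4993,-.0455),(.5008,-.0485),(.502,-.05)):
    a_=np.radians(th);t=np.array(O)+.095*np.array([-np.sin(a_),np.cos(a_)]);print(O,t)
    for n,ff in(("top",(355,215)),("side",(282,242))):
      print(n,[((proj(n,(t[0]+.011*np.cos(a_)*np.cos(q),t[1]+.011*np.sin(a_)*np.cos(q),.06+.011*np.sin(q)))-ff+.5)*14).round() for q in (0,1.571,3.1416,-1.571)])
E
```

```text
tip [0.45605455 0.03503835 0.06      ]
[0.44037387 0.01860329 0.038     ]
[ 0.4681263  -0.03831036  0.038     ]
[ 0.45158905 -0.05001447  0.038     ]
[0.41973847 0.00933004 0.038     ]
0.06331952081700912 25.99494994078036
0.0673515397346433 28.222746658419876
barb [0.45585271 0.03433635 0.0768    ] [0.47344492 0.00064753 0.0768    ] 0.03800554879265972 27.573440332139107Traceback (most recent call last):
  File "<stdin>", line 13, in <module>
cv2.error: OpenCV(4.12.0) /io/opencv/modules/calib3d/src/ptsetreg.cpp:1108: error: (-215:Assertion failed) count >= 0 && to.checkVector(2) == count in function 'estimateAffinePartial2D'
```

```bash
python3 - <<'E'
from h import *
g=lambda x,y:(282+x/14-.5,242+y/14-.5)
f=lambda x,y:(355+x/14-.5,215+y/14-.5)
L=[onz("top",f(*p),.038)[:2] for p in((258,425),(665,235),(750,355),(325,575))]
M=np.array([(-.02,.09),(-.02,.022),(-.046,.022),(-.046,.09)])
a=M-M.mean(0);b=np.array(L);bc=b-b.mean(0)
th=np.arctan2((a[:,0]*bc[:,1]-a[:,1]*bc[:,0]).sum(),(a*bc).sum());R=np.array([[np.cos(th),-np.sin(th)],[np.sin(th),np.cos(th)]])
O=b.mean(0)-R@M.mean(0);print("ledge fit",np.degrees(th),O,"tip",O+R@[0,.095])
print("side barb start",tri([("top",f(190,290)),("side",g(250,135))]))
for th in(28.2,):
  for O in ((.4993,-.0455),(.5008,-.0485),(.502,-.05)):
    a_=np.radians(th);t=np.array(O)+.095*np.array([-np.sin(a_),np.cos(a_)]);print(O,t)
    for n,ff in(("top",(355,215)),("side",(282,242))):
      print(n,[((proj(n,(t[0]+.011*np.cos(a_)*np.cos(q),t[1]+.011*np.sin(a_)*np.cos(q),.06+.011*np.sin(q)))-ff+.5)*14).round().tolist() for q in (0,1.571,3.1416,-1.571)])
E
```

```text
ledge fit 27.397891804790167 [ 0.50002475 -0.04963097] tip [0.45630887 0.0347131 ]
side barb start (array([0.45483519, 0.03414082, 0.07231063]), [np.float64(0.0014687011524126235), np.float64(0.0014687011524126756)])
(0.4993, -0.0455) [0.45440768 0.03822383]
top [[104.0, 238.0], [154.0, 303.0], [180.0, 381.0], [129.0, 316.0]]
side [[298.0, 149.0], [244.0, 122.0], [185.0, 245.0], [240.0, 269.0]]
(0.5008, -0.0485) [0.45590768 0.03522383]
top [[126.0, 228.0], [177.0, 293.0], [202.0, 371.0], [151.0, 305.0]]
side [[321.0, 161.0], [267.0, 134.0], [208.0, 257.0], [263.0, 282.0]]
(0.502, -0.05) [0.45710768 0.03372383]
top [[137.0, 219.0], [188.0, 284.0], [213.0, 362.0], [162.0, 297.0]]
side [[336.0, 166.0], [282.0, 139.0], [223.0, 262.0], [278.0, 287.0]]
```

Refined from three cues (end-face strip, ledge corners, side-view outline), the stub end is at about (0.456, 0.035, 0.060) with yaw about 28.3°. The lid fit was biased by its visible side wall. I'll move to the pre-insertion pose.

Call:
{"api": "step_arm", "payload": {
  "commands": "-1 -0.13 -0.609 0 0 0 0.131; -1 -0.13 -0.609 0 0 0 0.131; -1 -0.13 -0.609 0 0 0 0.131; -1 -0.13 -0.609 0 0 0 0.131; -1 -0.13 -0.609 0 0 0 0.131"
}}

```text
t: 4.25
tool_pos: [0.4082, 0.0574, 0.1062]
ee_rot: [[-0.0, -0.881, -0.474], [-0.0, -0.474, 0.881], [-1.0, 0.0, 0.0]]
ft_force: [0.6, 0.1, -1.7]
finger_gap: 0.23
```

Call:
{"api": "step_arm", "payload": {
  "commands": "-1 0 0 -0.1 0 0 0; -1 0 0 -0.195 0 0 0; -1 0 0 -0.195 0 0 0; -1 0 0 -0.195 0 0 0"
}}

```text
t: 4.75
tool_pos: [0.4087, 0.0578, 0.0485]
ee_rot: [[0.0, -0.88, -0.475], [0.0, -0.475, 0.88], [-1.0, -0.0, -0.0]]
ft_force: [-0.6, 0.6, -0.8]
finger_gap: 0.23
```

```bash
cat > look.py <<'E'
import sys
from h import *
def look(tag,f=7):
    for n,(x0,y0,x1,y1) in dict(top=(310,200,420,280),side=(250,220,360,300)).items():
        im=snap(n,n+tag)
        z=cv2.resize(im[y0:y1,x0:x1],None,fx=f,fy=f,interpolation=cv2.INTER_CUBIC).astype(float)
        z=np.clip((z-20)*1.5,0,255).astype(np.uint8)
        for i in range(0,x1-x0,10): cv2.putText(z,str(x0+i),(i*f,10),0,.35,(0,255,255),1); cv2.line(z,(i*f+f//2,12),(i*f+f//2,18),(0,255,255),1)
        for i in range(0,y1-y0,10): cv2.putText(z,str(y0+i),(0,i*f+f//2),0,.35,(0,255,255),1)
        cv2.imwrite(f"pics/z{n}{tag}.png",z)
    o=bot.get_obs();print(o["t"],o["tool_pos"].round(4),o["ee_rot"].round(3).tolist(),o["joint_pos"].round(2),o["ft_force"].round(2),o["moment"].round(3),o["finger_gap"]*94)
if __name__=="__main__": look(sys.argv[1])
E
python3 look.py 3
```

```text
4.85 [0.409  0.0577 0.0489] [[0.002, -0.88, -0.474], [0.0, -0.474, 0.88], [-1.0, -0.002, -0.0]] [-0.35  0.3   0.16  2.25 -0.08  0.6   1.93] [ 0.42 -0.37 -1.33] [ 0.013  0.04  -0.002] 21.773700261570326
```

View pics/ztop3.png

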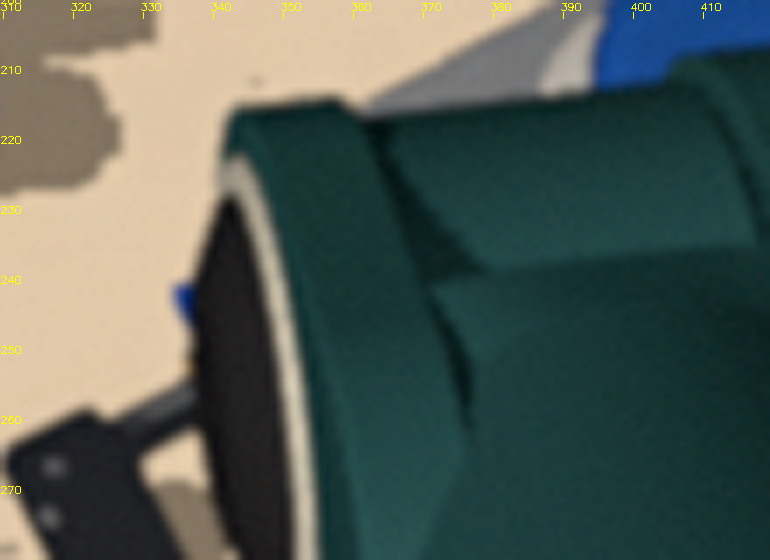

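View pics/zside3.png

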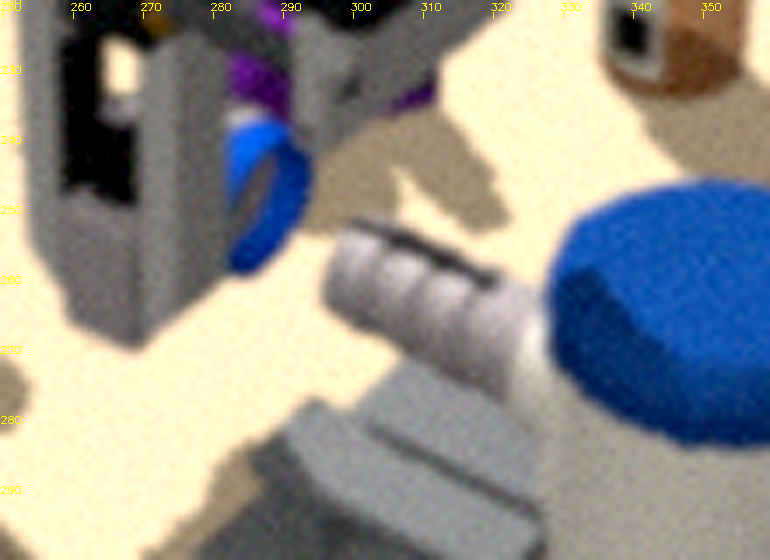

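```bash
python3 - <<'E'
from h import *
o=bot.get_obs();p=o["tool_pos"]
a=np.radians(28.3);X=np.array([np.cos(a),np.sin(a),0]);Y=np.array([-np.sin(a),np.cos(a),0]);Z=np.array([0,0,1.])
h=np.array([p[0]-.0004,p[1]-.0002,p[2]-.0076+.018])
c=h+.032*X-.017*Y+.002*Z
q=np.linspace(0,2*np.pi,72)
P=np.array([proj("side",c+.019*np.cos(t)*X+.019*np.sin(t)*Z) for t in q])
for i in (P[:,0].argmax(),P[:,1].argmin(),P[:,1].argmax(),P[:,0].argmin()): print(P[i])
im=cv2.imread("pics/side3.png");m=cv2.inRange(cv2.cvtColor(im,cv2.COLOR_BGR2HSV),(100,120,30),(125,255,255));m[:, :280]=0;m[:,300:]=0;m[:225]=0;m[270:]=0
ys,xs=np.nonzero(m);print(xs.max(),ys[xs==xs.max()],ys.min(),xs[ys==ys.min()],ys.max(),xs[ys==ys.max()])
z=cv2.resize(im[220:280,265:325],None,fx=10,fy=10,interpolation=cv2.INTER_CUBIC)
cv2.polylines(z,[((P-[265,220]+.5)*10).astype(np.int32)],True,(0,255,0),1)
a2=np.array([.456,.035,.06])
P2=np.array([proj("side",a2+.011*np.cos(t)*X+.011*np.sin(t)*Z) for t in q]);cv2.polylines(z,[((P2-[265,220]+.5)*10).astype(np.int32)],True,(0,0,255),1)
P3=np.array([proj("side",a2-.02*Y+.014*np.cos(t)*X+.014*np.sin(t)*Z) for t in q]);cv2.polylines(z,[((P3-[265,220]+.5)*10).astype(np.int32)],True,(0,0,255),1)
cv2.imwrite("pics/ov3.png",z)
E
```

```text
[295.40655984 243.82130612]
[291.99946311 238.7395419 ]
[284.70965285 260.09133534]
[281.32238844 254.84733167]
293 [242 243 244 245 246 247 248] 237 [287 288 289 290] 258 [284 285]
```

View pics/ov3.png

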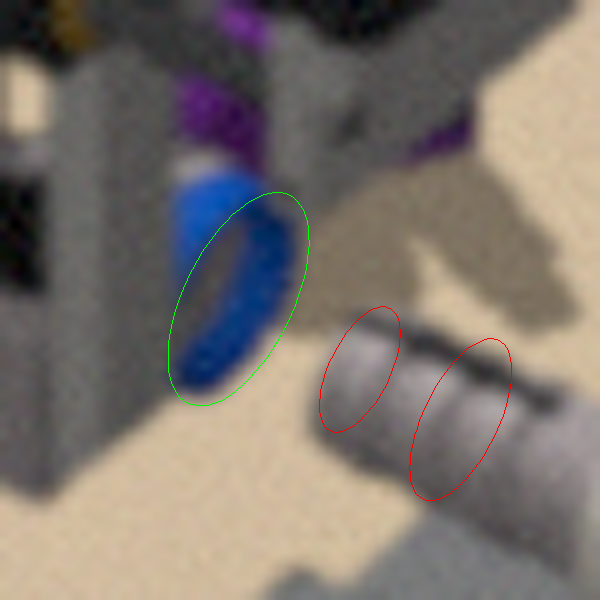

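The side view shows the cup mouth within about 1.5 px of the prediction, and the stub outline agrees. I'll advance gently along the stub axis (about 55 mm to home) and watch the force.

Call:
{"api": "step_arm", "payload": {
  "commands": "-1 0.0158 -0.0294 0 0 0 0; -1 0.0316 -0.0587 0 0 0 0; -1 0.0395 -0.0734 0 0 0 0; -1 0.0474 -0.0881 0 0 0 0; -1 0.0474 -0.0881 0 0 0 0"
}}

```text
t: 5.48
tool_pos: [0.4225, 0.0304, 0.0479]
ee_rot: [[-0.0, -0.881, -0.473], [-0.0, -0.473, 0.881], [-1.0, 0.0, -0.0]]
ft_force: [0.5, -0.8, -2.2]
finger_gap: 0.23
```

```bash
python3 look.py 4
```

```text
5.575 [0.4224 0.0308 0.0479] [[-0.0, -0.881, -0.474], [-0.0, -0.474, 0.881], [-1.0, 0.0, 0.0]] [-0.29  0.31  0.17  2.23 -0.09  0.61  2.  ] [-0.2  -0.28 -1.96] [ 0.038  0.072 -0.019] 21.512491712176608
```

View pics/zside4.png

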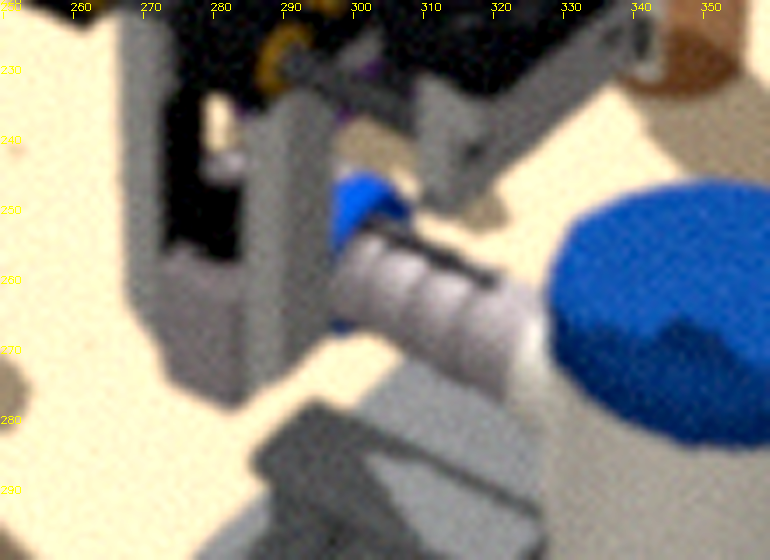

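The mouth is at the stub tip and looks centred, with no contact yet. I'll go on in small rows.

Call:
{"api": "step_arm", "payload": {
  "commands": "-1 0.004 -0.0073 0 0 0 0; -1 0.008 -0.0147 0 0 0 0; -1 0.0118 -0.022 0 0 0 0; -1 0.0158 -0.0293 0 0 0 0"
}}

```text
t: 6.08
tool_pos: [0.427, 0.0219, 0.0478]
ee_rot: [[-0.001, -0.881, -0.474], [0.0, -0.474, 0.881], [-1.0, 0.001, 0.0]]
ft_force: [-3.8, 1.8, -3.0]
finger_gap: 0.233
```

```bash
cat > st.py <<'E'
from bench import bot
import numpy as np
o=bot.get_obs();p=o["tool_pos"];F=o["ft_force"];a=np.radians(28.3);X=np.array([np.cos(a),np.sin(a),0]);Y=np.array([-np.sin(a),np.cos(a),0])
R=o["ee_rot"];d=p-np.array([.4344,.0086,.0476])
print("t %.2f"%o["t"],"dev mm x %.1f y %.1f z %.1f"%(d@X*1e3,d@Y*1e3,d[2]*1e3),"F x %.1f y %.1f z %.1f"%(F@X,F@Y,F[2]),"M",o["moment"].round(3),"yaw %.2f"%np.degrees(np.arctan2(-R[0,2],R[1,2])),"gap %.1f"%(o["finger_gap"]*94),"q7 %.2f"%o["joint_pos"][6])
E
python3 st.py
```

```text
t 6.08 dev mm x -0.2 y 15.2 z 0.2 F x -2.5 y 3.4 z -3.0 M [0.516 0.949 0.088] yaw 28.29 gap 21.9 q7 2.03
```

Call:
{"api": "step_arm", "payload": {
  "commands": "-1 -0.003 -0.0016 0 0 0 0; -1 0.0005 -0.008 0 0 0 0; -1 0.0034 -0.0126 0 0 0 0"
}}

```text
t: 6.45
tool_pos: [0.4281, 0.0182, 0.0478]
ee_rot: [[-0.0, -0.881, -0.474], [0.0, -0.474, 0.881], [-1.0, 0.0, 0.0]]
ft_force: [-1.8, 3.6, -4.6]
finger_gap: 0.231
```

```bash
python3 st.py
```

```text
t 6.45 dev mm x -1.0 y 11.5 z 0.2 F x 0.2 y 4.0 z -4.6 M [0.725 0.608 0.118] yaw 28.30 gap 21.7 q7 2.04
```

Call:
{"api": "step_arm", "payload": {
  "commands": "-1 0.002 -0.0037 -0.0017 0 0 0; -1 0.0055 -0.0103 -0.0017 0 0 0; -1 0.0079 -0.0147 -0.0017 0 0 0"
}}

```text
t: 6.82
tool_pos: [0.4307, 0.0137, 0.0474]
ee_rot: [[-0.0, -0.881, -0.474], [-0.0, -0.474, 0.881], [-1.0, 0.0, 0.0]]
ft_force: [-3.8, 2.4, -1.2]
finger_gap: 0.231
```

```bash
python3 st.py
```

```text
t 6.83 dev mm x -0.9 y 6.3 z -0.2 F x -2.2 y 3.9 z -1.2 M [0.741 0.663 0.106] yaw 28.28 gap 21.7 q7 2.05
```

Call:
{"api": "step_arm", "payload": {
  "commands": "-1 0.001 -0.0042 0 0 0 0; -1 0.003 -0.0079 0 0 0 0; -1 0.003 -0.0079 0 0 0 0"
}}

```text
t: 7.2
tool_pos: [0.4314, 0.0111, 0.0474]
ee_rot: [[-0.0, -0.881, -0.473], [-0.0, -0.473, 0.881], [-1.0, 0.0, -0.0]]
ft_force: [-3.8, 0.9, -0.5]
finger_gap: 0.233
```

```bash
python3 st.py
```

```text
t 7.20 dev mm x -1.5 y 3.6 z -0.2 F x -2.9 y 2.6 z -0.5 M [0.06  0.834 0.109] yaw 28.26 gap 21.9 q7 2.06
```

Call:
{"api": "step_arm", "payload": {
  "commands": "-1 0.0016 -0.0029 0 0 0 0; -1 0.0032 -0.0059 0 0 0 0; -1 0.0032 -0.0059 0 0 0 0"
}}

```text
t: 7.58
tool_pos: [0.4324, 0.0094, 0.0474]
ee_rot: [[-0.0, -0.881, -0.474], [-0.0, -0.474, 0.881], [-1.0, 0.0, -0.0]]
ft_force: [-4.1, -0.2, -0.9]
finger_gap: 0.234
```

```bash
python3 st.py
```

```text
t 7.58 dev mm x -1.4 y 1.7 z -0.2 F x -3.7 y 1.8 z -0.9 M [-0.031  1.024  0.029] yaw 28.27 gap 22.0 q7 2.06
```

Call:
{"api": "step_arm", "payload": {
  "commands": "-1 0.0016 -0.0029 0 0 0 0; -1 0.0016 -0.0029 0 0 0 0"
}}

```text
t: 7.82
tool_pos: [0.4328, 0.0087, 0.0473]
ee_rot: [[-0.0, -0.881, -0.474], [-0.0, -0.474, 0.881], [-1.0, 0.0, -0.0]]
ft_force: [-3.6, -0.2, -1.3]
finger_gap: 0.228
```

```bash
python3 st.py
```

```text
t 7.83 dev mm x -1.4 y 0.8 z -0.3 F x -3.3 y 1.5 z -1.3 M [0.037 1.15  0.054] yaw 28.28 gap 21.5 q7 2.06
```

Call:
{"api": "step_arm", "payload": {
  "commands": "-1 0.0016 -0.0029 0 0 0 0; -1 0.0016 -0.0029 0 0 0 0"
}}

```text
t: 8.07
tool_pos: [0.433, 0.0083, 0.0473]
ee_rot: [[-0.001, -0.88, -0.474], [0.0, -0.474, 0.88], [-1.0, 0.001, 0.001]]
ft_force: [-5.1, 3.5, -1.8]
finger_gap: 0.233
```

```bash
python3 look.py 5; python3 st.py
```

```text
8.175 [0.4331 0.0083 0.0473] [[-0.001, -0.88, -0.474], [0.0, -0.474, 0.88], [-1.0, 0.001, 0.001]] [-0.24  0.33  0.17  2.2  -0.1   0.62  2.07] [-5.96  3.82  0.42] [0.945 1.577 0.204] 21.75078042308612
t 8.18 dev mm x -1.3 y 0.3 z -0.3 F x -3.4 y 6.2 z 0.4 M [0.945 1.577 0.204] yaw 28.31 gap 21.8 q7 2.07
```

View pics/zside5.png

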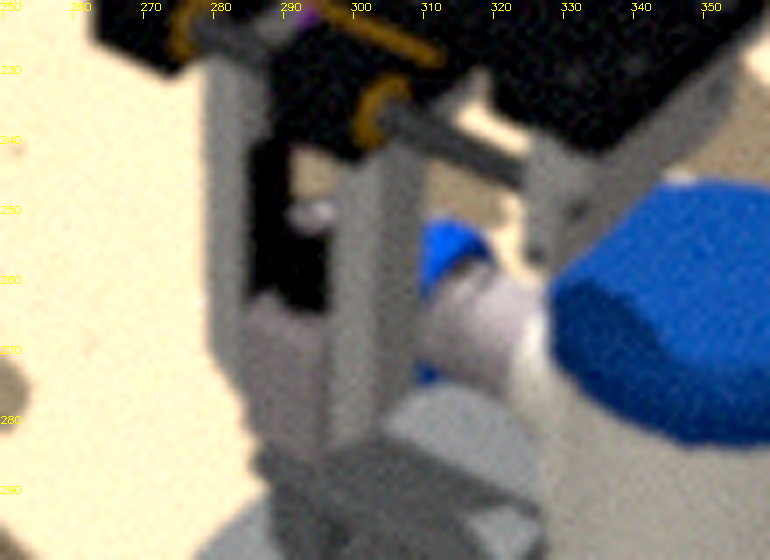

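Call:
{"api": "step_arm", "payload": {
  "commands": "-1 0.0016 -0.0029 0 0 0 0; -1 0.0016 -0.0029 0 0 0 0"
}}

```text
t: 8.43
tool_pos: [0.4332, 0.0081, 0.0473]
ee_rot: [[-0.001, -0.88, -0.475], [0.001, -0.475, 0.88], [-1.0, 0.001, 0.001]]
ft_force: [-8.4, 9.4, 1.4]
finger_gap: 0.234
```

```bash
python3 st.py
```

```text
t 8.43 dev mm x -1.3 y 0.1 z -0.3 F x -3.0 y 12.3 z 1.4 M [2.252 2.082 0.405] yaw 28.36 gap 22.0 q7 2.07
```

```bash
python3 - <<'E'
from h import *
a=np.radians(28.3);X=np.array([np.cos(a),np.sin(a),0]);Y=np.array([-np.sin(a),np.cos(a),0]);Z=np.array([0,0,1.])
T=np.array([.456,.035,.06]);q=np.linspace(0,2*np.pi,72)
im=cv2.imread("pics/side5.png")
z=cv2.resize(im[235:285,290:350],None,fx=12,fy=12,interpolation=cv2.INTER_CUBIC)
for off,col in((-.030,(0,255,0)),(-.026,(0,0,255))):
    P=np.array([proj("side",T+off*Y+.019*np.cos(t)*X+.019*np.sin(t)*Z) for t in q])
    cv2.polylines(z,[((P-[290,235]+.5)*12).astype(np.int32)],True,col,1)
cv2.imwrite("pics/ov5.png",z)
E
```

```text
(no output)
```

View pics/ov5.png

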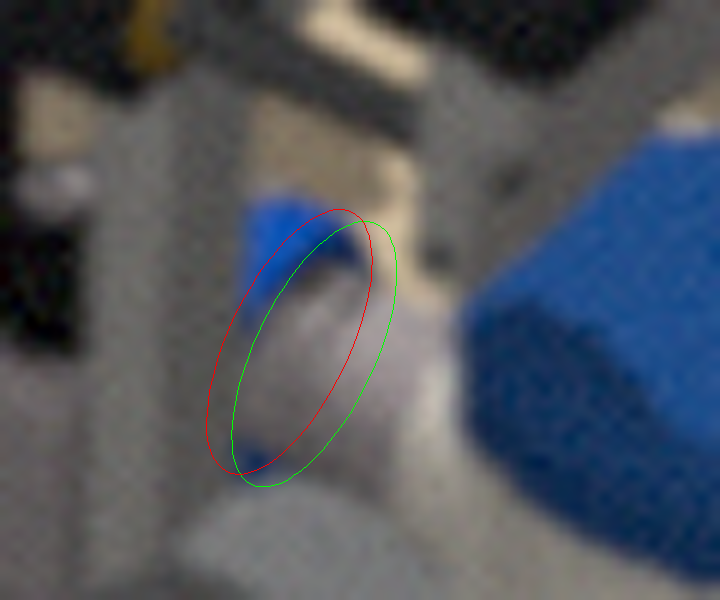

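Call:
{"api": "step_arm", "payload": {
  "commands": "-1 0.0009 -0.0018 0 0 0 0; -1 0.0009 -0.0018 0 0 0 0"
}}

```text
t: 8.68
tool_pos: [0.4333, 0.008, 0.0472]
ee_rot: [[-0.002, -0.88, -0.475], [0.001, -0.475, 0.88], [-1.0, 0.001, 0.002]]
ft_force: [-9.4, 12.5, 2.7]
finger_gap: 0.234
```

```bash
python3 st.py
```

```text
t 8.68 dev mm x -1.3 y -0.0 z -0.4 F x -2.4 y 15.5 z 2.7 M [2.983 2.303 0.482] yaw 28.39 gap 22.0 q7 2.07
```

It has reached a stiff stop: 15 N with almost no motion, and within about 0.1 mm of the computed home. I'll unload the push and then release.

Call:
{"api": "step_arm", "payload": {
  "commands": "-1 -0.0016 0.0029 0.001 0 0 0; -1 -0.0032 0.0059 0.001 0 0 0; -1 -0.0032 0.0059 0.001 0 0 0"
}}

```text
t: 9.05
tool_pos: [0.433, 0.0083, 0.0476]
ee_rot: [[-0.0, -0.881, -0.474], [-0.0, -0.474, 0.881], [-1.0, 0.0, 0.0]]
ft_force: [-4.4, 2.2, -5.7]
finger_gap: 0.234
```

```bash
python3 st.py
```

```text
t 9.05 dev mm x -1.3 y 0.4 z -0.0 F x -2.9 y 4.0 z -5.7 M [0.519 1.191 0.124] yaw 28.29 gap 22.0 q7 2.07
```

Call:
{"api": "step_arm", "payload": {
  "commands": "-0.2 0 0 0 0 0 0; -0.2 0 0 0 0 0 0; -0.2 0 0 0 0 0 0"
}}

```text
t: 9.43
tool_pos: [0.4337, 0.0082, 0.0479]
ee_rot: [[0.001, -0.881, -0.474], [-0.0, -0.474, 0.881], [-1.0, -0.001, -0.001]]
ft_force: [-0.1, -0.2, 0.6]
finger_gap: 0.398
```

Call:
{"api": "step_arm", "payload": {
  "commands": "-0.2 0 0 0.1 0 0 0; -0.2 0 0 0.25 0 0 0; -0.2 0 0 0.5 0 0 0; -0.2 0 0 0.5 0 0 0"
}}

```text
t: 9.93
tool_pos: [0.4349, 0.0083, 0.2013]
ee_rot: [[0.006, -0.881, -0.474], [0.001, -0.474, 0.881], [-1.0, -0.006, -0.002]]
ft_force: [-0.8, -0.3, -0.9]
finger_gap: 0.397
```

```bash
python3 look.py 6; python3 st.py
```

```text
10.025 [0.434  0.0084 0.1988] [[0.003, -0.881, -0.474], [0.001, -0.474, 0.881], [-1.0, -0.003, -0.001]] [-0.29  0.07  0.21  2.08 -0.02  0.99  1.99] [ 0.16 -0.01 -0.19] [ 0.107  0.024 -0.022] 37.55690119038553
t 10.03 dev mm x -0.5 y -0.0 z 151.2 F x 0.1 y -0.1 z -0.2 M [ 0.107  0.024 -0.022] yaw 28.28 gap 37.6 q7 1.99
```

View pics/zside6.png

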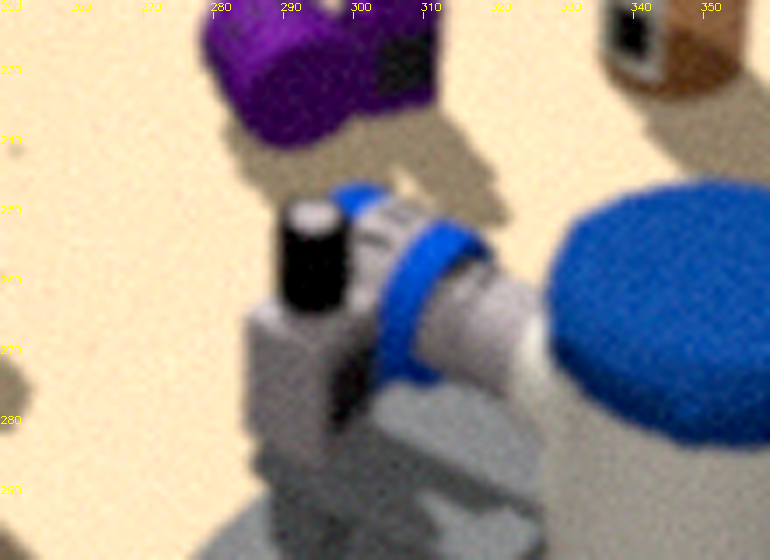

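View pics/ztop6.png

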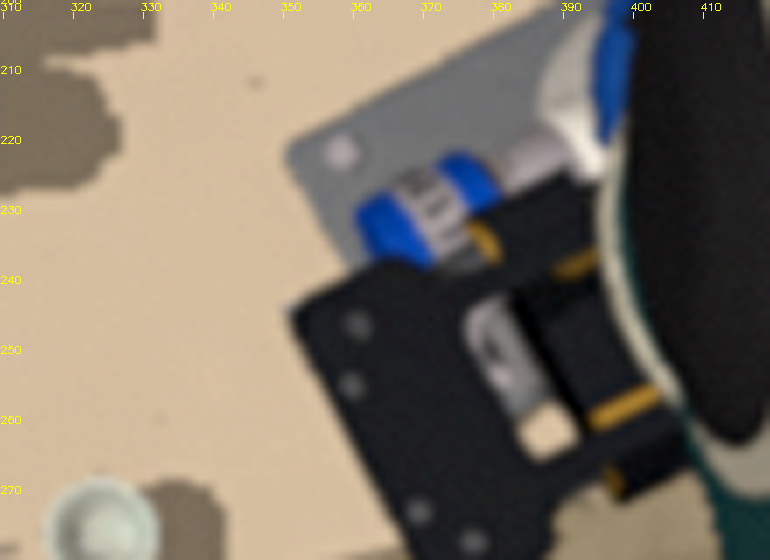

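```bash
python3 - <<'E'
from h import *
a=np.radians(28.3);X=np.array([np.cos(a),np.sin(a)]);Y=np.array([-np.sin(a),np.cos(a)])
T=np.array([.456,.035])
im=cv2.imread("pics/top6.png");m=cv2.inRange(cv2.cvtColor(im,cv2.COLOR_BGR2HSV),(100,120,30),(125,255,255));m[:,:355]=0;m[:,385:]=0;m[:215]=0;m[245:]=0
ys,xs=np.nonzero(m)
W=np.array([onz("top",p,.079)[:2] for p in zip(xs,ys)])-T
u,v=W@X*1e3,W@Y*1e3
print("v range",v.min(),v.max(),"u",u.min(),u.max())
for lo in range(-10,20,4):
    k=(u>=lo)&(u<lo+4)
    if k.any(): print(lo,v[k].min().round(1),v[k].max().round(1))
ims=cv2.imread("pics/side6.png");z=cv2.resize(ims[240:290,280:340],None,fx=12,fy=12,interpolation=cv2.INTER_CUBIC);cv2.imwrite("pics/zs6.png",z)
# knob top, side+top
c=lambda x,y:(250+x/7-.5,220+y/7-.5)
K=c(316,217);e,d=ray("side",K)
for zz in(.098,.1,.102):
    k=onz("side",K,zz)[:2]-T;print("knob",onz("side",K,zz),k@X*1e3,k@Y*1e3)
E
```

```text
v range -28.357538911336622 9.065034586447366 u -5.8945872861767725 16.444053464524576
-6 -4.3 1.6
-2 -28.2 7.4
2 -28.4 9.1
6 -27.6 9.0
10 -27.7 8.8
14 -25.3 7.1
knob [0.43351292 0.01029986 0.098     ] -31.50941228532981 -11.087054852207231
knob [0.4324537  0.00807433 0.1       ] -33.497126732297524 -12.544423060326897
knob [0.43139449 0.0058488  0.102     ] -35.484841179265224 -14.001791268446567
```

View pics/zs6.png

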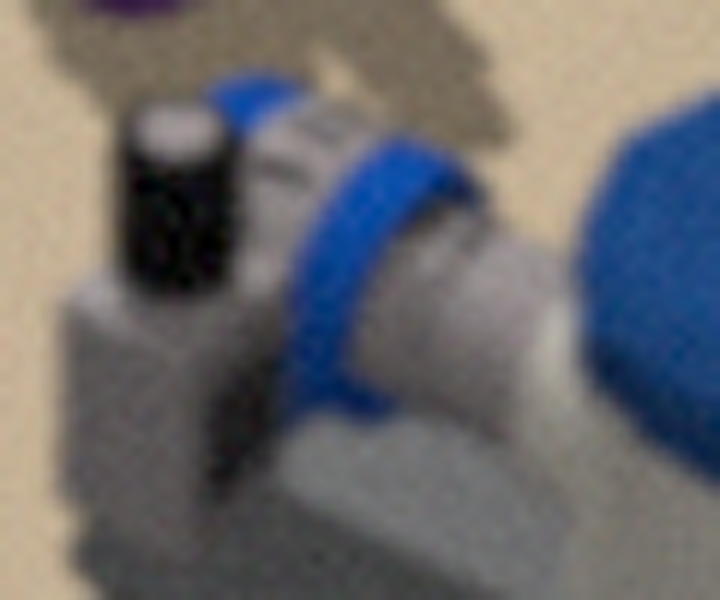

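From the top view the cup mouth is about 29 mm down the stub (30 expected), and the knob is 12.5 mm back from the end (13 expected). So the cap is home, and the knob is at about (0.4325, 0.008). Next I descend around the knob.

Call:
{"api": "step_arm", "payload": {
  "commands": "-0.2 -0.0037 -0.0023 -0.15 0 0 0; -0.2 -0.0037 -0.0023 -0.3 0 0 0; -0.2 -0.0037 -0.0023 -0.39 0 0 0; -0.2 -0.0037 -0.0023 -0.39 0 0 0; -0.2 -0.0037 -0.0023 -0.39 0 0 0",
  "squeeze": 10
}}

```text
t: 10.65
tool_pos: [0.4322, 0.0075, 0.081]
ee_rot: [[-0.0, -0.881, -0.474], [-0.0, -0.474, 0.881], [-1.0, 0.0, -0.0]]
ft_force: [0.1, -0.0, -0.2]
finger_gap: 0.401
```

```bash
python3 look.py 7; python3 st.py
```

```text
10.75 [0.4327 0.0076 0.0815] [[0.001, -0.881, -0.474], [0.0, -0.474, 0.881], [-1.0, -0.001, -0.001]] [-0.26  0.26  0.2   2.19 -0.08  0.7   2.05] [-0.8   0.62 -0.08] [0.068 0.03  0.029] 37.56491838404128
t 10.75 dev mm x -2.0 y -0.0 z 33.9 F x -0.4 y 0.9 z -0.1 M [0.068 0.03  0.029] yaw 28.28 gap 37.6 q7 2.05
```

View pics/zside7.png

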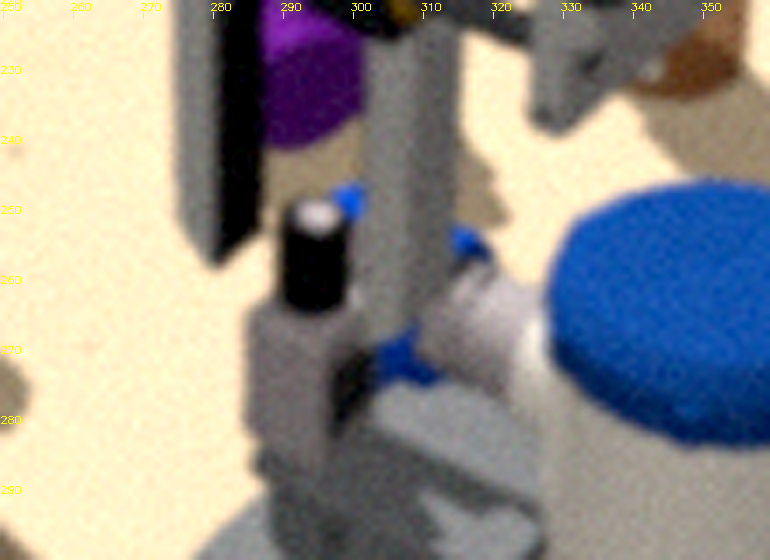

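Call:
{"api": "step_arm", "payload": {
  "commands": "-1 0 0 0 0 0 0; -1 0 0 0 0 0 0; -1 0 0 0 0 0 0; -1 0 0 0 0 0 0",
  "squeeze": 10
}}

```text
t: 11.25
tool_pos: [0.4321, 0.0075, 0.0808]
ee_rot: [[-0.0, -0.881, -0.474], [-0.0, -0.474, 0.881], [-1.0, 0.0, -0.0]]
ft_force: [-0.6, -0.3, 1.1]
finger_gap: 0.169
```

```bash
python3 st.py
```

```text
t 11.25 dev mm x -2.5 y 0.2 z 33.2 F x -0.7 y 0.1 z 1.1 M [-0.002  0.253  0.052] yaw 28.28 gap 15.9 q7 2.05
```

Call:
{"api": "step_arm", "payload": {
  "commands": "-1 0 0 0 0 0 0; -1 0 0 0 0 0 0",
  "squeeze": 40
}}

```text
t: 11.5
tool_pos: [0.4321, 0.0076, 0.0807]
ee_rot: [[-0.0, -0.881, -0.474], [-0.0, -0.474, 0.881], [-1.0, 0.0, -0.0]]
ft_force: [-0.9, -0.6, 1.1]
finger_gap: 0.161
```

```bash
python3 st.py
```

```text
t 11.50 dev mm x -2.5 y 0.2 z 33.1 F x -1.1 y -0.1 z 1.1 M [ 0.015  0.286 -0.058] yaw 28.28 gap 15.1 q7 2.05
```

Call:
{"api": "step_arm", "payload": {
  "commands": "-1 0 0 0 0 0 -0.05; -1 0 0 0 0 0 -0.1; -1 0 0 0 0 0 -0.1"
}}

```text
t: 11.88
tool_pos: [0.4319, 0.0077, 0.0807]
ee_rot: [[-0.0, -0.944, -0.331], [-0.0, -0.331, 0.944], [-1.0, 0.0, 0.0]]
ft_force: [-3.1, 1.5, 2.5]
finger_gap: 0.157
```

```bash
python3 st.py
```

```text
t 11.88 dev mm x -2.6 y 0.4 z 33.1 F x -2.0 y 2.8 z 2.5 M [0.424 0.632 0.024] yaw 19.33 gap 14.7 q7 1.91
```

Call:
{"api": "step_arm", "payload": {
  "commands": "-1 0 0 0 0 0 -0.05; -1 0 0 0 0 0 -0.1"
}}

```text
t: 12.12
tool_pos: [0.4319, 0.0079, 0.0807]
ee_rot: [[-0.0, -0.984, -0.179], [0.0, -0.179, 0.984], [-1.0, 0.0, 0.0]]
ft_force: [-3.0, 3.4, 1.8]
finger_gap: 0.16
```

```bash
python3 st.py
```

```text
t 12.12 dev mm x -2.5 y 0.5 z 33.1 F x -1.1 y 4.4 z 1.8 M [0.857 0.704 0.154] yaw 10.29 gap 15.1 q7 1.76
```

```bash
sed -i 's/"q7 %.2f"%o\["joint_pos"\]\[6\])/"q7 %.3f"%o["joint_pos"][6],"tau7 %.4f"%o["joint_efforts"][6])/' st.py; python3 st.py
```

```text
t 12.12 dev mm x -2.5 y 0.5 z 33.1 F x -1.1 y 4.4 z 1.8 M [0.857 0.704 0.154] yaw 10.29 gap 15.1 q7 1.761 tau7 1.7962
```

Call:
{"api": "step_arm", "payload": {
  "commands": "-1 -0.0006 0.0012 0 0 0 -0.05"
}}

```text
t: 12.25
tool_pos: [0.4318, 0.0081, 0.0807]
ee_rot: [[-0.0, -0.995, -0.101], [0.0, -0.101, 0.995], [-1.0, 0.0, 0.0]]
ft_force: [-2.3, 2.1, 1.3]
finger_gap: 0.159
```

```bash
python3 st.py
```

```text
t 12.25 dev mm x -2.6 y 0.8 z 33.1 F x -1.0 y 3.0 z 1.3 M [0.547 0.549 0.146] yaw 5.78 gap 14.9 q7 1.688 tau7 1.7955
```

Call:
{"api": "step_arm", "payload": {
  "commands": "-1 0 0 0 0 0 -0.05"
}}

```text
t: 12.38
tool_pos: [0.4318, 0.0081, 0.0807]
ee_rot: [[-0.0, -1.0, -0.022], [0.0, -0.022, 1.0], [-1.0, 0.0, 0.0]]
ft_force: [-2.3, 1.6, 2.2]
finger_gap: 0.161
```

```bash
python3 st.py
```

```text
t 12.38 dev mm x -2.5 y 0.8 z 33.1 F x -1.3 y 2.5 z 2.2 M [0.649 0.52  0.183] yaw 1.28 gap 15.1 q7 1.615 tau7 1.7351
```

Call:
{"api": "step_arm", "payload": {
  "commands": "-1 0 0 0 0 0 -0.05"
}}

```text
t: 12.5
tool_pos: [0.4318, 0.0082, 0.0807]
ee_rot: [[-0.0, -0.998, 0.056], [0.0, 0.056, 0.998], [-1.0, 0.0, 0.0]]
ft_force: [-1.8, 1.8, 1.3]
finger_gap: 0.16
```

```bash
python3 st.py
```

```text
t 12.50 dev mm x -2.5 y 0.8 z 33.1 F x -0.7 y 2.4 z 1.3 M [0.712 0.543 0.125] yaw -3.21 gap 15.1 q7 1.543 tau7 1.7468
```

Call:
{"api": "step_arm", "payload": {
  "commands": "-1 -0.0004 0.0007 0 0 0 -0.05"
}}

```text
t: 12.62
tool_pos: [0.4317, 0.0084, 0.0807]
ee_rot: [[-0.0, -0.991, 0.134], [0.0, 0.134, 0.991], [-1.0, 0.0, 0.0]]
ft_force: [-2.0, 2.6, 0.8]
finger_gap: 0.162
```

```bash
python3 st.py
```

```text
t 12.62 dev mm x -2.5 y 1.1 z 33.1 F x -0.6 y 3.2 z 0.8 M [0.543 0.408 0.142] yaw -7.72 gap 15.2 q7 1.470 tau7 1.7715
```

Call:
{"api": "step_arm", "payload": {
  "commands": "-1 0 0 0 0 0 -0.05"
}}

```text
t: 12.75
tool_pos: [0.4317, 0.0084, 0.0807]
ee_rot: [[-0.0, -0.977, 0.212], [0.0, 0.212, 0.977], [-1.0, 0.0, 0.0]]
ft_force: [-1.8, 2.3, 1.0]
finger_gap: 0.158
```

```bash
python3 st.py
```

```text
t 12.75 dev mm x -2.4 y 1.1 z 33.1 F x -0.5 y 2.9 z 1.0 M [0.687 0.382 0.146] yaw -12.21 gap 14.8 q7 1.398 tau7 1.7344
```

Call:
{"api": "step_arm", "payload": {
  "commands": "-1 0 0 0 0 0 -0.05"
}}

```text
t: 12.88
tool_pos: [0.4318, 0.0084, 0.0807]
ee_rot: [[-0.0, -0.958, 0.288], [0.0, 0.288, 0.958], [-1.0, 0.0, 0.0]]
ft_force: [-1.8, 3.2, 0.9]
finger_gap: 0.16
```

```bash
python3 st.py
```

```text
t 12.88 dev mm x -2.4 y 1.1 z 33.1 F x -0.1 y 3.6 z 0.9 M [0.716 0.392 0.184] yaw -16.71 gap 15.0 q7 1.326 tau7 1.7400
```

Call:
{"api": "step_arm", "payload": {
  "commands": "-1 0 0 0 0 0 -0.05"
}}

```text
t: 13.0
tool_pos: [0.4318, 0.0084, 0.0807]
ee_rot: [[-0.0, -0.932, 0.362], [0.0, 0.362, 0.932], [-1.0, 0.0, 0.0]]
ft_force: [-1.1, 3.0, -0.2]
finger_gap: 0.16
```

```bash
python3 st.py
```

```text
t 13.00 dev mm x -2.3 y 1.1 z 33.1 F x 0.4 y 3.2 z -0.2 M [0.814 0.395 0.098] yaw -21.21 gap 15.1 q7 1.254 tau7 1.7375
```

Call:
{"api": "step_arm", "payload": {
  "commands": "-1 -0.0006 0.0012 0 0 0 -0.05"
}}

```text
t: 13.12
tool_pos: [0.4317, 0.0087, 0.0807]
ee_rot: [[0.0, -0.901, 0.434], [0.0, 0.434, 0.901], [-1.0, 0.0, 0.0]]
ft_force: [-1.8, 2.6, 0.5]
finger_gap: 0.159
```

```bash
python3 st.py
```

```text
t 13.12 dev mm x -2.3 y 1.4 z 33.1 F x -0.3 y 3.1 z 0.5 M [0.643 0.381 0.266] yaw -25.71 gap 14.9 q7 1.181 tau7 1.7794
```

Call:
{"api": "step_arm", "payload": {
  "commands": "-1 0 0 0 0 0 -0.05"
}}

```text
t: 13.25
tool_pos: [0.4317, 0.0088, 0.0807]
ee_rot: [[-0.0, -0.864, 0.503], [0.0, 0.503, 0.864], [-1.0, 0.0, 0.0]]
ft_force: [-1.4, 3.8, -0.2]
finger_gap: 0.156
```

```bash
python3 st.py
```

```text
t 13.25 dev mm x -2.3 y 1.5 z 33.1 F x 0.6 y 4.0 z -0.2 M [0.732 0.343 0.211] yaw -30.21 gap 14.7 q7 1.109 tau7 1.7125
```

Call:
{"api": "step_arm", "payload": {
  "commands": "-1 0 0 0 0 0 -0.05"
}}

```text
t: 13.38
tool_pos: [0.4317, 0.0088, 0.0807]
ee_rot: [[0.0, -0.822, 0.569], [0.0, 0.569, 0.822], [-1.0, 0.0, 0.0]]
ft_force: [-0.8, 4.0, 0.3]
finger_gap: 0.158
```

```bash
python3 st.py
```

```text
t 13.38 dev mm x -2.3 y 1.5 z 33.1 F x 1.1 y 3.9 z 0.3 M [0.74  0.298 0.159] yaw -34.71 gap 14.9 q7 1.038 tau7 1.7117
```

Call:
{"api": "step_arm", "payload": {
  "commands": "-1 0 0 0 0 0 -0.05"
}}

```text
t: 13.5
tool_pos: [0.4317, 0.0088, 0.0807]
ee_rot: [[0.0, -0.775, 0.632], [0.0, 0.632, 0.775], [-1.0, 0.0, 0.0]]
ft_force: [-1.1, 2.5, 1.2]
finger_gap: 0.16
```

```bash
python3 st.py
```

```text
t 13.50 dev mm x -2.3 y 1.5 z 33.1 F x 0.2 y 2.7 z 1.2 M [0.777 0.325 0.204] yaw -39.21 gap 15.0 q7 0.966 tau7 1.6982
```

Call:
{"api": "step_arm", "payload": {
  "commands": "-1 0 0 0 0 0 -0.01"
}}

```text
t: 13.62
tool_pos: [0.4316, 0.0088, 0.0807]
ee_rot: [[-0.0, -0.766, 0.643], [0.0, 0.643, 0.766], [-1.0, 0.0, -0.0]]
ft_force: [-1.8, 3.4, 0.6]
finger_gap: 0.162
```

```bash
python3 st.py
```

```text
t 13.62 dev mm x -2.3 y 1.5 z 33.1 F x 0.0 y 3.9 z 0.6 M [0.761 0.3   0.217] yaw -40.02 gap 15.2 q7 0.953 tau7 -0.8822
```

Call:
{"api": "step_arm", "payload": {
  "commands": "-1 0 0 0 0 0 -0.01"
}}

```text
t: 13.75
tool_pos: [0.4317, 0.0087, 0.0807]
ee_rot: [[-0.0, -0.756, 0.655], [0.0, 0.655, 0.756], [-1.0, 0.0, 0.0]]
ft_force: [-1.7, 2.7, 0.7]
finger_gap: 0.158
```

```bash
python3 st.py
```

```text
t 13.75 dev mm x -2.4 y 1.4 z 33.1 F x -0.3 y 3.2 z 0.7 M [0.932 0.376 0.201] yaw -40.92 gap 14.8 q7 0.939 tau7 0.1731
```

Call:
{"api": "step_arm", "payload": {
  "commands": "-1 0 0 0 0 0 -0.01"
}}

```text
t: 13.88
tool_pos: [0.4316, 0.0086, 0.0807]
ee_rot: [[-0.0, -0.744, 0.668], [0.0, 0.668, 0.744], [-1.0, 0.0, -0.0]]
ft_force: [-1.4, 3.9, 0.1]
finger_gap: 0.162
```

```bash
python3 st.py
```

```text
t 13.88 dev mm x -2.4 y 1.3 z 33.1 F x 0.6 y 4.1 z 0.1 M [0.983 0.391 0.12 ] yaw -41.89 gap 15.3 q7 0.924 tau7 0.2453
```

Call:
{"api": "step_arm", "payload": {
  "commands": "-1 0 0 0 0 0 -0.01"
}}

```text
t: 14.0
tool_pos: [0.4317, 0.0085, 0.0807]
ee_rot: [[-0.0, -0.733, 0.68], [-0.0, 0.68, 0.733], [-1.0, 0.0, -0.0]]
ft_force: [-1.0, 3.7, 0.5]
finger_gap: 0.158
```

```bash
python3 st.py
```

```text
t 14.00 dev mm x -2.5 y 1.2 z 33.1 F x 0.9 y 3.7 z 0.5 M [0.984 0.439 0.186] yaw -42.84 gap 14.9 q7 0.909 tau7 0.2185
```

Call:
{"api": "step_arm", "payload": {
  "commands": "-1 0 0 0 0 0 -0.03"
}}

```text
t: 14.12
tool_pos: [0.4316, 0.0085, 0.0807]
ee_rot: [[-0.0, -0.7, 0.714], [-0.0, 0.714, 0.7], [-1.0, 0.0, -0.0]]
ft_force: [-1.8, 2.9, 0.1]
finger_gap: 0.161
```

```bash
python3 st.py
```

```text
t 14.12 dev mm x -2.5 y 1.2 z 33.1 F x -0.2 y 3.4 z 0.1 M [0.882 0.374 0.201] yaw -45.58 gap 15.1 q7 0.865 tau7 1.3685
```

Call:
{"api": "step_arm", "payload": {
  "commands": "-1 0 0 0 0 0 -0.03"
}}

```text
t: 14.25
tool_pos: [0.4316, 0.0085, 0.0807]
ee_rot: [[-0.0, -0.665, 0.747], [-0.0, 0.747, 0.665], [-1.0, 0.0, -0.0]]
ft_force: [-1.4, 3.4, 0.5]
finger_gap: 0.162
```

```bash
python3 st.py
```

```text
t 14.25 dev mm x -2.6 y 1.2 z 33.1 F x 0.3 y 3.6 z 0.5 M [0.826 0.364 0.215] yaw -48.31 gap 15.2 q7 0.822 tau7 0.9379
```

Call:
{"api": "step_arm", "payload": {
  "commands": "-1 0 0 0 0 0 -0.03"
}}

```text
t: 14.38
tool_pos: [0.4316, 0.0085, 0.0807]
ee_rot: [[-0.0, -0.629, 0.777], [-0.0, 0.777, 0.629], [-1.0, 0.0, -0.0]]
ft_force: [-2.5, 4.2, 0.3]
finger_gap: 0.161
```

```bash
python3 st.py
```

```text
t 14.38 dev mm x -2.6 y 1.2 z 33.1 F x -0.2 y 4.9 z 0.3 M [0.787 0.422 0.194] yaw -51.01 gap 15.1 q7 0.779 tau7 0.9123
```

Call:
{"api": "step_arm", "payload": {
  "commands": "-1 0 0 0 0 0 -0.03"
}}

```text
t: 14.5
tool_pos: [0.4315, 0.0084, 0.0807]
ee_rot: [[-0.0, -0.592, 0.806], [-0.0, 0.806, 0.592], [-1.0, 0.0, -0.0]]
ft_force: [-1.2, 2.2, -0.0]
finger_gap: 0.162
```

```bash
python3 st.py
```

```text
t 14.50 dev mm x -2.6 y 1.2 z 33.1 F x 0.0 y 2.5 z -0.0 M [0.698 0.388 0.213] yaw -53.71 gap 15.3 q7 0.737 tau7 0.9015
```

Call:
{"api": "step_arm", "payload": {
  "commands": "-1 0 0 0 0 0 -0.03"
}}

```text
t: 14.62
tool_pos: [0.4316, 0.0084, 0.0807]
ee_rot: [[-0.0, -0.553, 0.833], [-0.0, 0.833, 0.553], [-1.0, -0.0, -0.0]]
ft_force: [-1.0, 2.8, -0.5]
finger_gap: 0.161
```

```bash
python3 st.py
```

```text
t 14.62 dev mm x -2.6 y 1.2 z 33.1 F x 0.5 y 2.9 z -0.5 M [0.769 0.397 0.239] yaw -56.41 gap 15.1 q7 0.694 tau7 0.8946
```

Call:
{"api": "step_arm", "payload": {
  "commands": "-1 0 0 0 0 0 -0.03"
}}

```text
t: 14.75
tool_pos: [0.4315, 0.0084, 0.0807]
ee_rot: [[-0.0, -0.513, 0.858], [-0.0, 0.858, 0.513], [-1.0, -0.0, -0.0]]
ft_force: [-1.3, 3.0, -0.3]
finger_gap: 0.163
```

```bash
python3 st.py
```

```text
t 14.75 dev mm x -2.6 y 1.2 z 33.1 F x 0.3 y 3.2 z -0.3 M [0.69  0.422 0.273] yaw -59.11 gap 15.3 q7 0.652 tau7 0.8847
```

Call:
{"api": "step_arm", "payload": {
  "commands": "-1 0 0 0 0 0 -0.02"
}}

```text
t: 14.88
tool_pos: [0.4316, 0.0084, 0.0807]
ee_rot: [[-0.0, -0.486, 0.874], [-0.0, 0.874, 0.486], [-1.0, -0.0, -0.0]]
ft_force: [-1.7, 1.6, -1.5]
finger_gap: 0.157
```

```bash
python3 st.py
```

```text
t 14.88 dev mm x -2.5 y 1.2 z 33.1 F x -0.8 y 2.2 z -1.5 M [0.57  0.443 0.205] yaw -60.89 gap 14.8 q7 0.624 tau7 0.2437
```

Call:
{"api": "step_arm", "payload": {
  "commands": "-1 0 0 0 0 0 -0.01"
}}

```text
t: 15.0
tool_pos: [0.4316, 0.0085, 0.0807]
ee_rot: [[-0.0, -0.473, 0.881], [-0.0, 0.881, 0.473], [-1.0, -0.0, -0.0]]
ft_force: [-1.9, 2.2, -0.5]
finger_gap: 0.159
```

```bash
python3 st.py
```

```text
t 15.00 dev mm x -2.6 y 1.2 z 33.1 F x -0.6 y 2.8 z -0.5 M [0.546 0.456 0.286] yaw -61.75 gap 15.0 q7 0.610 tau7 -0.1463
```

```bash
python3 - <<'E'
import numpy as np
y=np.array([10.3,5.8,1.3,-3.2,-7.7,-12.2,-16.7,-21.2,-25.7,-30.2,-34.7,-39.2,-40,-40.9,-41.9,-42.8,-45.6,-48.3,-51,-53.7,-56.4,-59.1,-60.9,-61.75])
m=np.array([.154,.146,.183,.125,.142,.146,.184,.098,.266,.211,.159,.204,.217,.201,.12,.186,.201,.215,.194,.213,.239,.273,.205,.286])
k=.216*np.pi/180
for free in (0,1):
  best=[]
  for o in np.arange(-70,12,1.):
    h=np.maximum(0,o-y)
    if free: A=np.c_[np.ones(len(y)),h];c,*_=np.linalg.lstsq(A,m,rcond=None);r=m-A@c
    else: b=(m-k*h).mean();r=m-k*h-b;c=(b,k)
    best.append(((r**2).sum(),o,*c))
  best.sort();print(best[0],best[3]); s=np.array([b for b in best if b[0]<best[0][0]*1.1]);print("range onset",s[:,1].min(),s[:,1].max(),"base",s[:,2].min(),s[:,2].max())
  for b in best[:1]: print("clamp N now",b[3]*max(0,b[1]+61.75)/.006, "geom", np.radians(b[1]+61.75)*36)
E
```

```text
(np.float64(0.032324259537029644), np.float64(-37.0), np.float64(0.16511419830664126), 0.0037699111843077517) (np.float64(0.03262896194650662), np.float64(-35.0), np.float64(0.16103012785697454), 0.0037699111843077517)
range onset -45.0 -31.0 base 0.15228079231672698 0.1782774715251825
clamp N now 15.550883635269475 geom 15.550883635269475
(np.float64(0.030709184131935106), np.float64(-12.0), np.float64(0.1496287094117551), np.float64(0.0017625818206908044)) (np.float64(0.03074625596094855), np.float64(-14.0), np.float64(0.150868697143296), np.float64(0.0018283008755156744))
range onset -46.0 11.0 base 0.13135310745886858 0.1742932105951951
clamp N now 14.614740929894586 geom 31.258846903218444
```

The hinge fit puts the clamping at about 15 N (plausible range 10–19) and the slack at about 1.1 rad. Both fit the given figures, so I stop here, open a little and lift.

Call:
{"api": "step_arm", "payload": {
  "commands": "-0.5 0 0 0 0 0 0; -0.5 0 0 0 0 0 0; -0.5 0 0 0 0 0 0"
}}

```text
t: 15.38
tool_pos: [0.4318, 0.0084, 0.0808]
ee_rot: [[0.0, -0.474, 0.881], [-0.0, 0.881, 0.474], [-1.0, -0.0, 0.0]]
ft_force: [-1.1, 0.2, -0.1]
finger_gap: 0.251
```

```bash
python3 st.py
```

```text
t 15.38 dev mm x -2.4 y 1.0 z 33.2 F x -0.9 y 0.7 z -0.1 M [-0.047  0.01  -0.014] yaw -61.72 gap 23.5 q7 0.611 tau7 0.0084
```

Call:
{"api": "step_arm", "payload": {
  "commands": "-0.5 0 0 0.05 0 0 0; -0.5 0 0 0.2 0 0 0; -0.5 0 0 0.4 0 0 0; -0.5 -0.1 0.3 0.5 0 0 0; -0.5 -0.1 0.6 0.5 0 0 0"
}}

```text
t: 16.0
tool_pos: [0.4072, 0.1281, 0.228]
ee_rot: [[0.004, -0.472, 0.882], [0.002, 0.882, 0.472], [-1.0, 0.0, 0.004]]
ft_force: [1.3, -0.1, -0.5]
finger_gap: 0.25
```

Call:
{"api": "step_arm", "payload": {
  "commands": "-0.5 0 0.2 0 0 0 0; -0.5 0 0.4 0 0 0 0; -0.5 0 0.4 0 0 0 0"
}}

```text
t: 16.38
tool_pos: [0.4065, 0.2506, 0.2258]
ee_rot: [[0.001, -0.478, 0.878], [-0.0, 0.878, 0.478], [-1.0, -0.0, 0.0]]
ft_force: [-0.2, -1.2, -0.5]
finger_gap: 0.248
```

```bash
python3 look.py 8; python3 st.py
```

```text
16.475 [0.4072 0.2468 0.2258] [[0.0, -0.474, 0.88], [-0.001, 0.88, 0.474], [-1.0, -0.001, 0.0]] [-0.92  0.13  0.33  1.96 -0.05  1.06 -0.07] [-0.26 -0.76 -0.78] [-0.087  0.015  0.003] 23.50065140536309
t 16.48 dev mm x 89.0 y 222.6 z 178.2 F x -0.6 y -0.5 z -0.8 M [-0.087  0.015  0.003] yaw -61.70 gap 23.5 q7 -0.068 tau7 -0.2072
```

View pics/zside8.png

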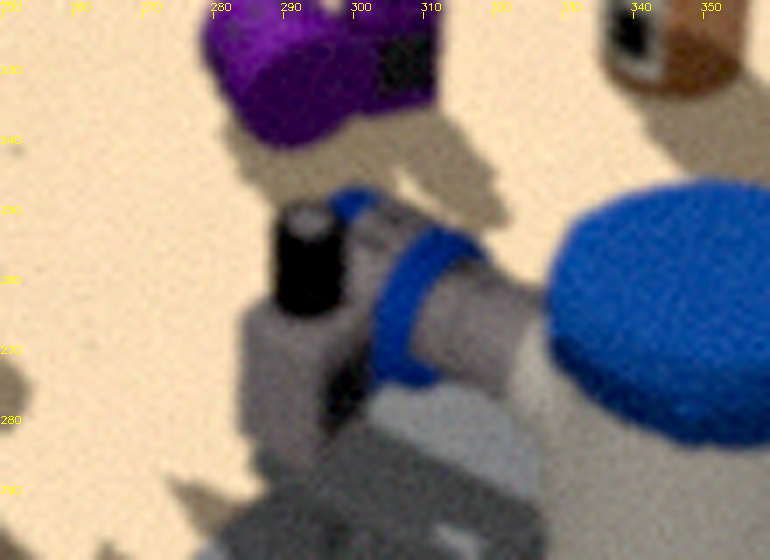

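View pics/ztop8.png

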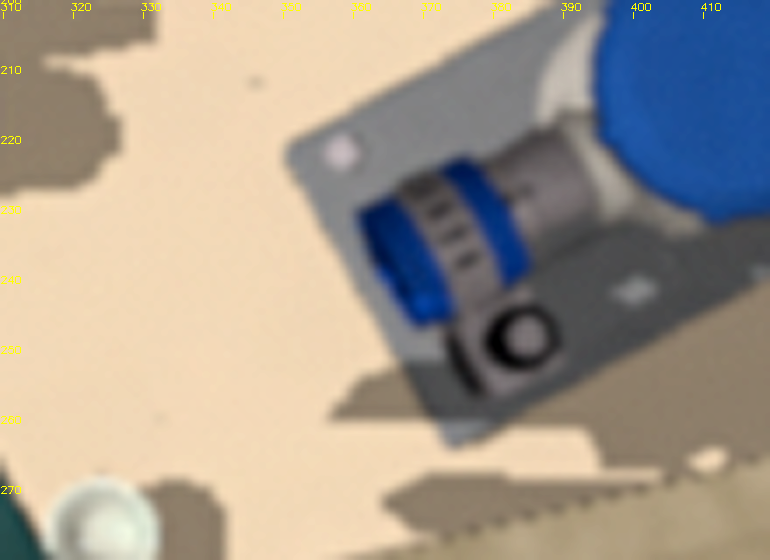

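View pics/top8.png

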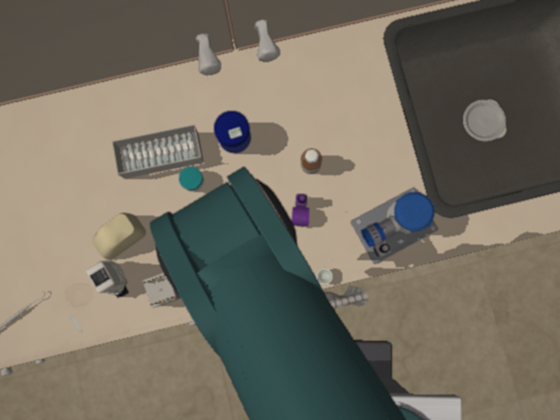

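The cap sits on the stub with its housing over the ledge, and the bottle, pot and dish have not moved. I'll check the axial position again against the earlier picture.

```bash
python3 - <<'E'
from h import *
a=np.radians(28.3);X=np.array([np.cos(a),np.sin(a)]);Y=np.array([-np.sin(a),np.cos(a)]);T=np.array([.456,.035])
for f in("top6","top8"):
    im=cv2.imread(f"pics/{f}.png");m=cv2.inRange(cv2.cvtColor(im,cv2.COLOR_BGR2HSV),(100,120,30),(125,255,255));m[:,:355]=0;m[:,390:]=0;m[:215]=0;m[250:]=0
    ys,xs=np.nonzero(m);W=np.array([onz("top",p,.079)[:2] for p in zip(xs,ys)])-T;u,v=W@X*1e3,W@Y*1e3
    for lo in (-2,2,6,10):
        k=(u>=lo)&(u<lo+4);print(f,lo,v[k].min().round(1),v[k].max().round(1))
K=(310+526/7-.5,200+336/7-.5);k=onz("top",K,.1)[:2]-T;print("knob top",k@X*1e3,k@Y*1e3)
S6=(250+316/7-.5,220+217/7-.5);S8=(250+310/7-.5,220+221/7-.5)
for s in(S6,S8): k=onz("side",s,.1)[:2]-T;print("knob side",k@X*1e3,k@Y*1e3)
print(tri([("top",K),("side",S8)]))
for n in("top","side"):
    A=cv2.imread(f"pics/{n}0.png");B=cv2.imread(f"pics/{n}8.png")
    for nm,p in dict(bottle=(312,160),pot=(191,179),dish=(325,277)).items():
        if n=="top":
            x,y=p;d=cv2.matchTemplate(B[y-24:y+24,x-24:x+24],A[y-14:y+14,x-14:x+14],5);print(nm,np.array(cv2.minMaxLoc(d)[3])-10,d.max().round(3))
E
```

```text
top6 -2 -28.2 7.4
top6 2 -28.4 9.1
top6 6 -27.6 9.0
top6 10 -27.7 8.8
top8 -2 -28.2 9.2
top8 2 -27.5 8.2
top8 6 -26.8 6.4
top8 10 -25.1 7.2
knob top -34.036703443059004 -12.660464046599738
knob side -33.497126732297524 -12.544423060326897
knob side -35.38482238355962 -12.349735533384909
(array([0.43153473, 0.00781707, 0.09947844]), [np.float64(0.000562515267545408), np.float64(0.0005625152675453988)])
bottle [0 0] 1.0
pot [0 0] 1.0
dish [ 2 -1] 0.319
```

```bash
python3 - <<'E'
from h import *
A=cv2.imread("pics/side0.png")
for f in("side6","side8"):
    B=cv2.imread(f"pics/{f}.png");x,y=240,263;d=cv2.matchTemplate(B[y-20:y+20,x-20:x+20],A[y-12:y+12,x-12:x+12],5);print(f,np.array(cv2.minMaxLoc(d)[3])-8,d.max().round(3))
o=bot.get_obs();print(o["t"],o["ft_force"].round(1))
print(bot.hand_in())
E
```

```text
side6 [0 0] 0.994
side8 [0 0] 0.993
16.475 [-0.3 -0.8 -0.8]
the job is handed in; nothing more can be done
None
```

The blue clamp cap is on the stub with its housing over the ledge, the knob is tightened to an estimated snug level, and I handed the job in at 16.5 s with the gripper clear.

- **Fitting the cap:** I gripped it by the housing and slid it on in small steps. It came to a stiff stop at about 15 N, where I had calculated home to be. I then took the push off and released it.
- **Tightening:** I turned the knob about 1.57 rad clockwise. Torque rose roughly 0.1 N m over free turning. A fit to the noisy torque readings gave about 15 N of clamping, plausibly 10–19 N, with slack of about 1.1 rad. Both are within the figures given.
- **Last checks:** The knob is 12.4–12.7 mm back from the stub end, where 13 mm is expected, and tightening did not move it along the stub. The cap moved about 1 mm sideways as the shoe took up.
- **Bystanders:** The bottle and pot match the first top picture exactly, and the dish matches in the side picture.

Some checks were less clear:
- **Cup mouth:** One side-view overlay put the mouth about 4 mm short of home. It showed much the same offset (3–4 mm) before insertion, so I took it as image or calibration bias. The top view put the mouth 28–29 mm along the stub, where 30 mm is expected. After tightening, its far side read up to 2.6 mm less than before, which could be a slight yaw of the cap.
- **Sliding force:** It read only about 2–4 N over the barbs, less than the 5–12 N stated.
- **Dish:** Its top-view match failed, with a score of 0.32. I put that down to the arm and its shadow nearby.

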